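Unload the solder jig and line the lamp housings up by height

TASK

Lift the nest plate of the solder jig straight up off its pins by the orange handle, keeping it level, and lay it flat in the middle of the blue pad. Then stand the four lamp housings upright on the four marks of the grey strip, one centred on each mark, in order of height from the shortest on the orange mark to the tallest on the black mark. Set everything down rather than dropping it, and do not tip a housing over.

Things in the scene. Friction and masses are not known exactly. Their poses are not given: they have to be found in the camera images.
- housing_green: Lamp housing with green top, shortest of the four: black upright cylinder, 30 mm diameter, 42 mm high, foot 42 mm diameter, 5 mm thick; green end face with white cross. Origin: centre of underside, z up. About 36 g. Starts in a hole of the nest plate, its foot below the plate, standing on the jig's fixed base, 8 mm above the bench.
- housing_red: Lamp housing with red top, second shortest of the four: black upright cylinder, 30 mm diameter, 52 mm high, foot 42 mm diameter, 5 mm thick; red end face with white cross. Origin: centre of underside, z up. About 45 g. Starts in a hole of the nest plate, its foot below the plate, standing on the jig's fixed base, 8 mm above the bench.
- housing_blue: Lamp housing with blue top, second tallest of the four: black upright cylinder, 30 mm diameter, 62 mm high, foot 42 mm diameter, 5 mm thick; blue end face with white cross. Origin: centre of underside, z up. About 53 g. Starts in a hole of the nest plate, its foot below the plate, standing on the jig's fixed base, 8 mm above the bench.
- housing_yellow: Lamp housing with yellow top, tallest of the four: black upright cylinder, 30 mm diameter, 72 mm high, foot 42 mm diameter, 5 mm thick; yellow end face with white cross. Origin: centre of underside, z up. About 62 g. Starts in a hole of the nest plate, its foot below the plate, standing on the jig's fixed base, 8 mm above the bench.
- nest_plate: Loose aluminium plate of the jig, 150 x 136 x 6 mm, 320 g. Origin: centre of underside, 15 mm above bench at start. Orange bar handle along its x: 60 long, 12 wide, middle 49 mm above origin. 11 mm holes at y = +-56 mm sit on fixed 8 mm pins, tips 32 mm above bench; 35 mm holes at x +-50, y +-40 mm hold the housings, in any order. Raise it 75 mm to clear them.
- pad: Blue pad fixed on the bench, 205 (x) by 190 (y) by 4 mm, rest for the nest plate, on the other side of the strip from the jig. Origin: centre of its underside, on the bench; its top is 4 mm above. (The jig's own grey base, 170 by 156 by 8 mm, is fixed too and stays with its pins.)
- mark_first: Round orange mark, one end of the row (nearest to or farthest from the robot): place of the shortest housing. 48 mm in diameter, flat on the fixed grey strip (270 by 62 mm), whose top is 6 mm above the bench; its four marks lie in a straight line, 65 mm apart. Origin: centre of the mark, at the strip's top.
- mark_mid_a: Round white mark, one of the two in the middle of the row (either next to the orange mark or next to the black). 48 mm in diameter, flat on the fixed grey strip (270 by 62 mm), whose top is 6 mm above the bench; its four marks lie in a straight line, 65 mm apart. Origin: centre of the mark, at the strip's top.
- mark_mid_b: Round white mark, the other of the two in the middle of the row (next to the black mark or the orange). 48 mm in diameter, flat on the fixed grey strip (270 by 62 mm), whose top is 6 mm above the bench; its four marks lie in a straight line, 65 mm apart. Origin: centre of the mark, at the strip's top.
- mark_last: Round black mark, the other end of the row: place of the tallest housing. 48 mm in diameter, flat on the fixed grey strip (270 by 62 mm), whose top is 6 mm above the bench; its four marks lie in a straight line, 65 mm apart. Origin: centre of the mark, at the strip's top.
Not all that is in view belongs to the job. What is shaped like the housing_yellow but turquoise is not meant.

How it is judged:
On the way, in this order (a step that is already met when the one before it is completed fails the run):
1. the nest plate is lifted level, clear of its pins (height (world z) of nest_plate above 0.045 m and angle between nest_plate's own z axis and vertical below 0.2 rad), for 0.1 s.
2. the nest plate lies flat in the middle of the blue pad, let go (horizontal distance between nest_plate and pad below 0.025 m and height (world z) of nest_plate below 0.009 m and angle between nest_plate's own z axis and vertical below 0.06 rad and contact force between nest_plate and the fingers below 0.05 N and linear speed of nest_plate below 0.02 m/s), for 0.2 s.
At the end, for the whole second after the job is handed in: Nest plate flat on the blue pad, centres within 25 mm; housings upright (4.5 degrees) on the strip, each within 13 mm of its mark: green (shortest) on orange, red on the white next to it, blue on the white next to black, yellow (tallest) on black; all released, at rest (horizontal distance between nest_plate and pad below 0.025 m and height (world z) of nest_plate below 0.009 m and angle between nest_plate's own z axis and vertical below 0.06 rad and linear speed of each of nest_plate, housing_green, housing_red, housing_blue, housing_yellow below 0.02 m/s and height (world z) of housing_green between 0.003 and 0.01 m and angle between each of housing_green, housing_red, housing_blue, housing_yellow's own z axis and vertical below 0.08 rad and height (world z) of housing_red between 0.003 and 0.01 m and height (world z) of housing_blue between 0.003 and 0.01 m and height (world z) of housing_yellow between 0.003 and 0.01 m and horizontal distance between housing_green and mark_first below 0.013 m and horizontal distance between housing_yellow and mark_last below 0.013 m and ((horizontal distance between mark_mid_a and mark_first below 0.098 m and horizontal distance between housing_red and mark_mid_a below 0.013 m and horizontal distance between housing_blue and mark_mid_b below 0.013 m) or (horizontal distance between mark_mid_b and mark_first below 0.098 m and horizontal distance between housing_red and mark_mid_b below 0.013 m and horizontal distance between housing_blue and mark_mid_a below 0.013 m))); the robot touches nothing.
It fails at once if the nest plate is tipped by more than 15 degrees (angle between nest_plate's own z axis and vertical above 0.26 rad).
It fails at once if a housing is tipped over (more than 30 degrees) (angle between any of housing_green, housing_red, housing_blue, housing_yellow's own z axis and vertical above 0.52 rad).
It fails at once if the plate or a housing is dropped (falls freely by about 2 cm or more) ((linear speed of nest_plate above 0.6 m/s and contact force between nest_plate and the fingers below 0.05 N) or (linear speed of housing_green above 0.6 m/s and contact force between housing_green and the fingers below 0.05 N) or (linear speed of housing_red above 0.6 m/s and contact force between housing_red and the fingers below 0.05 N) or (linear speed of housing_blue above 0.6 m/s and contact force between housing_blue and the fingers below 0.05 N) or (linear speed of housing_yellow above 0.6 m/s and contact force between housing_yellow and the fingers below 0.05 N)).
It also fails if it takes over 122 s, if anything falls off the work surface, if the arm or the gripper's body presses on something with over 40 N, if the wrist force passes 120 N, or if a joint passes its speed limit or range.

ROBOT

A 6-joint arm with a two-finger parallel gripper is mounted at the origin on the work surface. World frame = base frame: x ahead of the robot, y to its left, z up, the work surface at z = 0. Lengths are in m, angles in rad, forces in N, time in s.
With the tool pointing down it reaches from about 0.3 to 0.85 m from the base axis. Payload 5.4 kg.
Tool frame: the origin (TCP) lies on the centre line of the jaws, within the pads' length; the fingertips stand 25 mm ahead of it and the grasp point (between the pads) lies 6 mm ahead of it; z points along the fingers, y is the line along which they close (so a half turn about z gives the same grasp; the last joint's range is limited). The gripper opens to 85 mm and grips with 20 to 120 N. Pads are 22 mm wide; open, the fingers measure 114 mm over their backs; the gripper's body (76 mm by 85 mm) begins 54 mm behind the grasp point. The pads swing forward as they close: fully open they stand 13 mm farther back than shut.
Start: joints at [-1.37, 0.158, 1.597, -0, 1.386, -0.21], TCP at [0.23, -0.527, 0.217] pointing down, gripper open.
Joint ranges: [-2.91, 2.91], [-0.94, 2.29], [0.18, 2.7], [-1.29, 4.43], [0.17, 2.64], [-3, 3]. Speed limits (rad/s): [2.57, 2.57, 3.14, 3.14, 3.14, 3.14].

INTERFACE

Orientations are given as a rotation vector (axis times angle).
In Python, from bench import * gives the robot as it stands.
- The arm moves only by the tool nudge_tcp, called after "Emit:" as name(argument=value, ...), one argument or row to a line, values as JSON. Schema: {"type":"object","properties":{"motion":{"type":"array","items":{"type":"number"},"minItems":7,"maxItems":70},"only":{"type":"string"},"quiet":{"type":"boolean"},"lines":{"type":"string"}},"required":["motion"],"additionalProperties":false}. motion is one flat list of numbers that holds 1 to 10 rows one after another, with no inner brackets; each row has 7 numbers: dx, dy, dz in shares of 40 cm (1.0 is 40 cm), then a rotation vector rx, ry, rz in shares of 2 pi rad (1.0 is 2 pi rad), then the opening from 0.0 (shut) to 1.0 (fully open); each row is the pose to reach, as a shift and turn from the pose commanded when the call began, along the tool's axes at that moment; what a row does not reach only later rows make up. A row lasts 1/12 s, in which the tool goes at most 0.0417 m and 0.125 rad, less where a joint would pass 70% of its speed; a pose out of reach is approached as far as the arm can. The fingers move at their own pace and stop on an object; the grip force is fixed at half the most. Time passes only in rows, so rows that do not move let the fingers close. The tool returns the time, the measured TCP pose, the force, the opening and the grip force at its end. only (a regular expression) keeps the lines of the reply that match it, lines (a string "A,B") keeps lines A to B, and quiet returns only ok. A shift or turn number past 1, either way, is cut back to 1. Input that does not fit is refused with a message, and nothing moves.
- get_state(): the state, without advancing time (a new reading comes with each control period).
- read_camera(name): name is "side" or "top" or "wrist"; returns the picture (400x640x3 uint8, blue, green, red); there is no depth.
- camera_params(name): a dict with "fx", "fy", "cx", "cy" (pixels), "R" (3x3) and "t" (3): a world point X has camera coordinates R X + t. Camera axes: x right, y down, z forward; pixel columns grow to the right and rows downward; lengths in m; the calibration is good to about 2 mm. A picture is of the moment at which its call begins: read the wrist's pose just before it. camera_params takes no time and is no camera call; for the wrist camera it gives the pose at the moment of the call.
- sign_off(): hands the job in; it is judged then, once.
The state is a dict: "t": time; "joints": joint angles; "joint_velocities": joint speeds; "tau": joint torques, N m; "position": TCP position; "tcp_rot": TCP orientation; "wrist_force": force on the tool from outside, world axes, zero at the start; "ft_torque": the same for the moment, N m; "finger_gap": opening from 0.0 (shut) to 1.0 (fully open); "grip_force": force on a finger pad.
Only numpy, scipy, OpenCV 4.12 (cv2) and the standard library are available. Lean on these libraries where they do the work, as an engineer would, in place of code of your own. Each camera call takes 0.05 s, during which the arm holds its last target. There are 200 camera calls.

## Working session

There is one attempt and no reset: what is moved stays moved. The work goes in short steps, Python scripts to look and compute and a tool call to move; the robot and the scene stay as the last step left them, time stands still between calls to the robot, and variables do not carry over. Pictures are saved under pics/ and viewed, at most 14 in all, crops included, and the job is handed in when it is done.

```bash
mkdir -p pics; ls; python3 - <<'E'
from bench import *
import cv2
for n in("top","side"):
    cv2.imwrite(f"pics/{n}0.png",read_camera(n)); p=camera_params(n); print(n,p["fx"],p["R"],p["t"])
s=get_state(); print(s["t"],s["position"],s["tcp_rot"],s["finger_gap"])
E
```

```text
pics
top 443.7991424953068 [[ 0.02087649 -0.99955179 -0.0214569 ]
 [-0.99664401 -0.01910709 -0.07959676]
 [ 0.07915111  0.02304659 -0.99659619]] [-0.00590981  0.55723634  1.0278612 ]
side 367.6502394664767 [[ 0.96081104 -0.27716335  0.0047569 ]
 [-0.17134692 -0.60730354 -0.77577228]
 [ 0.21790453  0.74455549 -0.63099504]] [-0.54476689  0.11646112  0.70613632]
0.1 [ 0.22948116 -0.52660531  0.21621932] [-3.07389871e+00 -6.40393621e-01 -2.39795219e-05] 0.9998173455699743
```

View pics/top0.png

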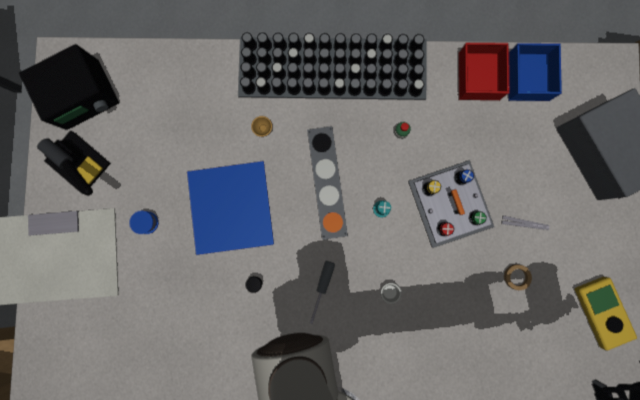

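View pics/side0.png

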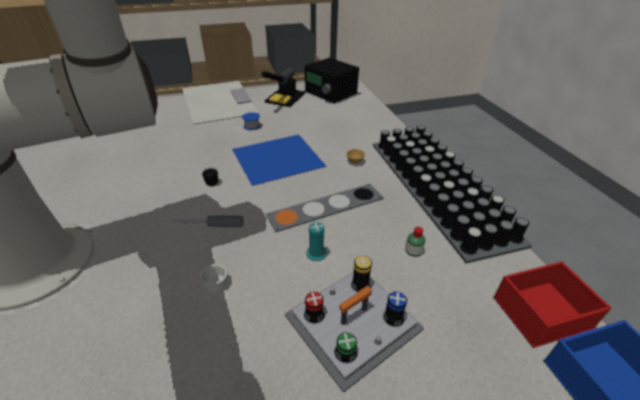

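The top view shows the jig at about (450,203) with its orange handle at (457,201). The housings are yellow (432,187), blue (467,176), green (479,217) and red (447,229). The turquoise decoy is at (383,208), the pad at (231,208), and the marks run from black (321,142) through white (325,169) and (329,195) to orange (332,222). The side view agrees: handle (356,299), yellow (362,262), blue (397,299), green (346,343), red (314,299) and decoy (316,240), which is not meant because it is turquoise and stands outside the jig. Next I measure from both views.

```bash
cat > h.py <<'E'
import numpy as np, cv2
from scipy.spatial.transform import Rotation as Ro
HSV={"orange":((5,150,90),(14,255,255)),"yellow":((22,120,90),(34,255,255)),"green":((45,90,50),(75,255,255)),
"blue":((105,120,60),(122,255,255)),"red":((174,130,70),(184,255,255)),"white":((0,0,165),(179,50,255)),"black":((0,0,0),(179,255,45))}
def blob(img,col,roi):
    "largest blob of a colour in roi (x0,y0,x1,y1): centre of its hull, area, minAreaRect"
    x0,y0,x1,y1=roi; h=cv2.cvtColor(img[y0:y1,x0:x1],cv2.COLOR_BGR2HSV)
    if col=="red": h[...,0]=np.where(h[...,0]<6,h[...,0]+180,h[...,0])
    m=cv2.inRange(h,*map(np.array,HSV[col]))
    cs,_=cv2.findContours(m,cv2.RETR_EXTERNAL,cv2.CHAIN_APPROX_NONE)
    if not cs: return None
    c=cv2.convexHull(max(cs,key=cv2.contourArea)); M=cv2.moments(c); r=cv2.minAreaRect(c)
    return np.array([M["m10"]/M["m00"]+x0,M["m01"]/M["m00"]+y0]),M["m00"],((r[0][0]+x0,r[0][1]+y0),r[1],r[2])
def ray(p,uv):
    R,t=np.array(p["R"]),np.array(p["t"]); d=R.T@[(uv[0]-p["cx"])/p["fx"],(uv[1]-p["cy"])/p["fy"],1]
    return -R.T@t,d/np.linalg.norm(d)
def plane(p,uv,z):
    o,d=ray(p,uv); return o+d*(z-o[2])/d[2]
def tri(rs):
    A=[np.eye(3)-np.outer(d,d) for o,d in rs]; X=np.linalg.solve(sum(A),sum(a@o for a,(o,d) in zip(A,rs)))
    return X,max(np.linalg.norm(a@(X-o)) for a,(o,d) in zip(A,rs))
E
python3 - <<'E'
from bench import *; from h import *
T=cv2.imread("pics/top0.png");S=cv2.imread("pics/side0.png");pt,ps=camera_params("top"),camera_params("side")
for n,c,rt,rs,z in [("handle","orange",(440,180,470,222),(335,280,380,322),.064),("yellow","yellow",(420,175,445,200),(345,250,378,275),.08),("blue","blue",(455,165,480,190),(380,285,412,315),.07),
 ("green","green",(468,206,492,230),(330,328,362,358),.05),("red","red",(434,217,460,242),(300,285,330,312),.06),("pad","blue",(180,155,280,260),(225,130,330,185),.004),
 ("m_or","orange",(320,208,346,236),(268,205,306,228),.006),("m_wa","white",(316,180,342,208),(300,198,328,220),.006),("m_wb","white",(312,157,338,182),(325,190,352,210),.006),("m_bk","black",(308,130,335,155),(352,183,376,203),.006)]:
    a,b=blob(T,c,rt),blob(S,c,rs)
    X,e=tri([ray(pt,a[0]),ray(ps,b[0])]); print(n,a[0].round(1),a[1],b[0].round(1),b[1],"tri",X.round(4),"res",e.round(4),"plane",plane(pt,a[0],z).round(4),plane(ps,b[0],z).round(4))
E
```

```text
handle [457.5 201.6] 107.0 [355.6 298.2] 280.0 tri [ 0.5464 -0.2909  0.0633] res 0.0005 plane [ 0.5469 -0.2908  0.064 ] [ 0.5457 -0.2913  0.064 ]
yellow [431.3 189.1] 14.5 [367.9 264.5] 16.5 tri [ 0.581  -0.234   0.0669] res 0.0077 plane [ 0.5724 -0.2286  0.08  ] [ 0.5833 -0.2458  0.08  ]
blue [463.2 176.3] 11.0 [394.3 305. ] 103.5 tri [ 0.6062 -0.3086  0.0464] res 0.0006 plane [ 0.6038 -0.3021  0.07  ] [ 0.5952 -0.3227  0.07  ]
green [476.3 220.2] 13.5 [343.9 348.8] 99.5 tri [ 0.5083 -0.345   0.0259] res 0.0014 plane [ 0.5063 -0.3372  0.05  ] [ 0.5041 -0.3576  0.05  ]
red [444.3 231.7] 13.0 [311.7 305.6] 80.0 tri [ 0.4801 -0.2678  0.0379] res 0.0016 plane [ 0.4785 -0.2622  0.06  ] [ 0.4777 -0.283   0.06  ]
pad [229.8 207.6] 6440.0 [276.8 159. ] 2699.0 tri [ 0.5254  0.2418 -0.0073] res 0.0011 plane [0.5259 0.2389 0.004 ] [0.5215 0.2244 0.004 ]
m_or [332.5 221.9] 272.5 [285.9 216.7] 202.0 tri [ 0.4958 -0.0094  0.0035] res 0.0008 plane [ 0.4965 -0.0095  0.006 ] [ 0.4945 -0.0121  0.006 ]Traceback (most recent call last):
  File "<stdin>", line 7, in <module>
TypeError: 'NoneType' object is not subscriptable
```

```bash
sed -i 's/"white":((0,0,165)/"white":((0,0,120)/' h.py; python3 - <<'E'
from bench import *; from h import *
T=cv2.imread("pics/top0.png");S=cv2.imread("pics/side0.png");pt,ps=camera_params("top"),camera_params("side")
for uv in [(325,169),(329,195),(320,182)]: print(cv2.cvtColor(T,cv2.COLOR_BGR2HSV)[uv[1],uv[0]])
print(cv2.cvtColor(S,cv2.COLOR_BGR2HSV)[[209,201,194],[314,340,364]])
def pr(n,a,b,z):
    X,e=tri([ray(pt,a),ray(ps,b)]); print(n,np.round(a,1),np.round(b,1),"tri",X.round(4),"res",e.round(4),"plane",plane(pt,a,z).round(4),plane(ps,b,z).round(4))
for n,c,rt,rs in [("m_or","orange",(320,208,346,236),(268,205,306,228)),("m_wa","white",(316,180,342,208),(300,198,328,220)),("m_wb","white",(312,157,338,182),(325,190,352,210)),("m_bk","black",(308,130,335,155),(352,183,378,203))]:
    try:
        a,b=blob(T,c,rt),blob(S,c,rs); print(a[1],b[1]); pr(n,a[0],b[0],.006)
    except Exception as e: print(n,e)
def quad(img,roi):
    x0,y0,x1,y1=roi; m=cv2.inRange(cv2.cvtColor(img[y0:y1,x0:x1],cv2.COLOR_BGR2HSV),*map(np.array,HSV["blue"]))
    c=cv2.convexHull(max(cv2.findContours(m,0,1)[0],key=cv2.contourArea)); 
    return cv2.approxPolyN(c,4).reshape(-1,2)+[x0,y0]
for img,p,roi in((T,pt,(180,155,280,260)),(S,ps,(225,130,330,185))):
    q=np.array([plane(p,u,.004)[:2] for u in quad(img,roi)]); print(q.round(3).tolist(),np.linalg.norm(q-np.roll(q,1,0),axis=1).round(3))
    A=np.column_stack([q[2]-q[0],q[1]-q[3]]); k=np.linalg.solve(A,q[1]-q[0]); print("c",q[0]+k[0]*(q[2]-q[0]))
for img,p,roi in((T,pt,(440,180,470,222)),(S,ps,(335,280,380,322))):
    r=blob(img,"orange",roi)[2]; c=cv2.boxPoints(r); w=np.array([plane(p,u,.066)[:2] for u in c]); e=[w[1]-w[0],w[2]-w[1]]; e=max(e,key=np.linalg.norm); print(r,np.linalg.norm(e),np.degrees(np.arctan2(e[1],e[0])))
E
```

```text
[ 38   6 163]
[ 36   8 167]
[110  16  93]
[[ 36   8 162]
 [ 35   9 162]
 [128  46  22]]
272.5 202.0
m_or [332.5 221.9] [285.9 216.7] tri [ 0.4958 -0.0094  0.0035] res 0.0008 plane [ 0.4965 -0.0095  0.006 ] [ 0.4945 -0.0121  0.006 ]
307.0 340.5
m_wa [328.7 195. ] [311.7 206.3] tri [0.5585 0.0013 0.0103] res 0.002 plane [0.5608 0.001  0.006 ] [0.5579 0.0065 0.006 ]
298.0 343.0
m_wb [325.  168.5] [337.2 198. ] tri [0.6221 0.0116 0.0124] res 0.0019 plane [0.6249 0.0113 0.006 ] [0.6229 0.0193 0.006 ]
255.5 137.0
m_bk [321.3 142.2] [363.1 193.5] tri [0.689  0.0219 0.0033] res 0.0005 plane [0.689  0.0216 0.006 ] [0.687  0.0188 0.006 ]
[[0.441, 0.132], [0.413, 0.316], [0.613, 0.347], [0.641, 0.162]] [0.202 0.186 0.202 0.187]
c [0.52687243 0.239308  ]
[[0.636, 0.157], [0.441, 0.126], [0.412, 0.308], [0.607, 0.336]] [0.181 0.198 0.185 0.198]
c [0.52481881 0.23198809]
((457.5182476043701, 201.6751823425293), (25.032678604125977, 4.613531112670898), 70.01689910888672) 0.05601609339626024 -160.1955169665045
((355.26922607421875, 298.15384674072266), (8.875203132629395, 36.332862854003906), 56.30992889404297) 0.06269553540529396 21.177457525755223
```

Marks are consistent (65 mm spacing, row at 9.3°), the pad centre is about (0.526, 0.237) at 8.7°, and the handle is at (0.5465, -0.291, 0.063) at 20.3°. All of these match the stated sizes. Next I work out the move over the handle.

```bash
cat >> h.py <<'E'
def want(s,x,y,z,yaw=None):
    "shift in tool axes to TCP x,y,z, and turn about tool z so that tool x points along yaw (deg)"
    R=Ro.from_rotvec(s["tcp_rot"]).as_matrix(); d=R.T@(np.array([x,y,z])-s["position"])
    a=np.degrees(np.arctan2(R[1,0],R[0,0])); q=0 if yaw is None else np.radians(-((yaw-a+90)%180-90))
    print("t",round(s["t"],2),"shift",d.round(4),"dist",np.linalg.norm(d).round(3),"yaw now",a.round(2),"rz",round(q,3),"tilt",np.degrees(np.arccos(-R[2,2])).round(2),"gap",round(s["finger_gap"],3))
E
python3 - <<'E'
from bench import *; from h import *
want(get_state(),.5465,-.291,.20,20.3)
E
```

```text
t 0.1 shift [ 0.3847 -0.0894  0.0165] dist 0.395 yaw now 23.54 rz 0.056 tilt 0.1 gap 1.0
```

The rows are not in the units I measure in: shifts go in shares of 40 cm and turns go in shares of 2 pi rad. I convert before sending: 0.3847 m / 0.4 = 0.9618, 0.3462 m / 0.4 = 0.8655, 0.056 rad / 6.2832 = 0.0089.

Emit:
nudge_tcp(
  motion=[0.0963,-0.0225,0.0043,0,0,0.0009,1,0.1925,-0.045,0.0083,0,0,0.0018,1,0.2885,-0.067,0.0125,0,0,0.0027,1,0.3848,-0.0895,0.0165,0,0,0.0036,1,0.481,-0.1118,0.0208,0,0,0.0045,1,0.577,-0.134,0.025,0,0,0.0053,1,0.6733,-0.1565,0.029,0,0,0.0062,1,0.7695,-0.1788,0.033,0,0,0.0071,1,0.8655,-0.2013,0.0373,0,0,0.008,1,0.9618,-0.2235,0.0413,0,0,0.0089,1],
)

```text
t: 0.93
position: [0.5477, -0.2898, 0.2]
tcp_rot: [-3.092, -0.554, 0.001]
wrist_force: [-0.1, -1.0, 0.6]
finger_gap: 0.998
grip_force: 0.0
```

```bash
python3 - <<'E'
from bench import *; from h import *
s=get_state();p=camera_params("wrist");cv2.imwrite("pics/w1.png",read_camera("wrist")); want(s,.5465,-.291,.20,20.3); print(p)
E
```

```text
t 0.93 shift [-0.0015  0.0007 -0.    ] dist 0.002 yaw now 20.32 rz 0.0 tilt 0.05 gap 0.998
{'fx': 309.2931776289228, 'fy': 309.2931776289228, 'cx': 316.83393869384486, 'cy': 196.41238460120042, 'R': array([[ 0.34869453, -0.93723494, -0.00167302],
       [-0.90506321, -0.33718778,  0.25916207],
       [-0.24345987, -0.08885421, -0.9658324 ]]), 't': array([-0.46370954,  0.36848813,  0.4689476 ])}
```

View pics/w1.png

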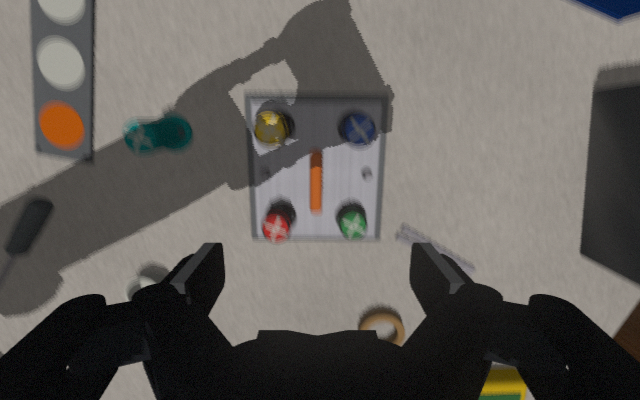

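The wrist view shows the handle at (316,181), almost vertical in the image. Yellow is at (270,127), blue (358,128), red (277,228) and green (352,223). The turquoise decoy (150,133) is outside the jig.

```bash
python3 - <<'E'
from bench import *; from h import *
W=cv2.imread("pics/w1.png");p=camera_params("wrist");pt,ps=camera_params("top"),camera_params("side")
b=blob(W,"orange",(295,135,335,225)); print(b)
print(tri([ray(p,b[0]),ray(ps,(355.6,298.2))]),tri([ray(p,b[0]),ray(pt,(457.5,201.6))]),tri([ray(p,b[0]),ray(ps,(355.6,298.2)),ray(pt,(457.5,201.6))]))
w=[plane(p,u,.068)[:2] for u in cv2.boxPoints(b[2])]; print(np.round(w,4)); e=max([w[1]-w[0],w[2]-w[1]],key=np.linalg.norm); print(np.linalg.norm(e),np.degrees(np.arctan2(*e[::-1])), plane(p,b[0],.068))
want(get_state(),.5465,-.291,.07,20.0)
E
```

```text
(array([315.8039604 , 181.82541254]), 505.0, ((316.0, 182.0), (54.0, 10.0), 90.0))
(array([ 0.55069608, -0.28394486,  0.05160249]), np.float64(0.0012193139726688878)) (array([ 0.55002876, -0.28817262,  0.05849945]), np.float64(0.004967143922467165)) (array([ 0.54922037, -0.28792669,  0.05786723]), np.float64(0.005183671009214888))
[[ 0.5773 -0.2703]
 [ 0.5806 -0.2791]
 [ 0.5315 -0.2978]
 [ 0.528  -0.2887]]
0.052585108631009146 -159.13654642142626 [ 0.55502363 -0.28352039  0.068     ]
t 0.98 shift [-0.0083  0.0043  0.1295] dist 0.13 yaw now 20.58 rz 0.01 tilt 0.29 gap 0.999
```

The arm was still settling, so I take the wrist picture again.

Emit:
nudge_tcp(
  motion=[0,0,0,0,0,0,1,0,0,0,0,0,0,1,0,0,0,0,0,0,1],
)

```text
t: 1.23
position: [0.5458, -0.2921, 0.2003]
tcp_rot: [-3.092, -0.553, 0.001]
wrist_force: [-0.3, -0.2, 0.6]
finger_gap: 1.0
grip_force: 0.0
```

```bash
python3 - <<'E'
from bench import *; from h import *
p=camera_params("wrist");W=read_camera("wrist");cv2.imwrite("pics/w2.png",W);pt,ps=camera_params("top"),camera_params("side")
b=blob(W,"orange",(285,125,345,235)); print(b)
print(tri([ray(p,b[0]),ray(ps,(355.6,298.2))]),tri([ray(p,b[0]),ray(pt,(457.5,201.6))]),tri([ray(p,b[0]),ray(ps,(355.6,298.2)),ray(pt,(457.5,201.6))]))
w=[plane(p,u,.068)[:2] for u in cv2.boxPoints(b[2])]; e=max([w[1]-w[0],w[2]-w[1]],key=np.linalg.norm); print(np.linalg.norm(e),np.degrees(np.arctan2(*e[::-1])), plane(p,b[0],.068))
want(get_state(),.5465,-.291,.07,20.0)
E
```

```text
(array([314.98044218, 183.09863946]), 588.0, ((315.0, 183.0), (10.0, 60.0), 0.0))
(array([ 0.545576  , -0.29160566,  0.06436313]), np.float64(1.3240399115449917e-05)) (array([ 0.54629132, -0.29096071,  0.06575431]), np.float64(0.0006784087477761145)) (array([ 0.54602106, -0.29125774,  0.06392956]), np.float64(0.0008653800078492125))
0.05875160401344677 20.043231486361627 [ 0.54635684 -0.2913565   0.068     ]
t 1.28 shift [ 0.0014 -0.001   0.1304] dist 0.13 yaw now 20.24 rz 0.004 tilt 0.04 gap 1.001
```

Rays from all three cameras meet at (0.546, -0.291, 0.064), yaw 20°, as expected. I descend and close.

Scaled: 0.13 m / 0.4 = 0.325, 0.001 m / 0.4 = 0.0025, 0.004 rad / 6.2832 = 0.0006.

Emit:
nudge_tcp(
  motion=[0.0013,-0.0013,0.0625,0,0,0.0006,1,0.0025,-0.0013,0.1375,0,0,0.0006,1,0.0025,-0.0013,0.2125,0,0,0.0006,0.6,0.0025,-0.0013,0.275,0,0,0.0006,0.5,0.0025,-0.0013,0.3125,0,0,0.0006,0.4,0.0025,-0.0013,0.325,0,0,0.0006,0.4,0.0025,-0.0013,0.325,0,0,0.0006,0.4,0.0025,-0.0013,0.325,0,0,0.0006,0.3],
)

```text
t: 1.95
position: [0.5474, -0.2919, 0.0717]
tcp_rot: [3.093, 0.546, 0.002]
wrist_force: [1.3, -0.9, 0.3]
finger_gap: 0.309
grip_force: 0.0
```

Emit:
nudge_tcp(
  motion=[0,0,0,0,0,0,0.1,0,0,0,0,0,0,0,0,0,0,0,0,0,0,0,0,0,0,0,0,0,0,0,0,0,0,0,0,0,0,0,0,0,0,0],
)

```text
t: 2.45
position: [0.5475, -0.2907, 0.0708]
tcp_rot: [3.093, 0.548, 0.0]
wrist_force: [0.1, -0.3, 0.4]
finger_gap: -0.001
grip_force: 0.0
```

```bash
python3 - <<'E'
from bench import *; from h import *
want(get_state(),.546,-.2913,.07,20.0)
E
```

```text
t 2.45 shift [-0.0016  0.      0.0008] dist 0.002 yaw now 20.11 rz 0.002 tilt 0.02 gap -0.001
```

The fingers shut with no force on them, so they missed the handle. I take a look.

```bash
python3 - <<'E'
from bench import *; from h import *
cv2.imwrite("pics/s2.png",cv2.resize(read_camera("side")[180:400,240:480],None,fx=2.5,fy=2.5)); cv2.imwrite("pics/w3.png",read_camera("wrist"))
E
```

```text
(no output)
```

View pics/s2.png

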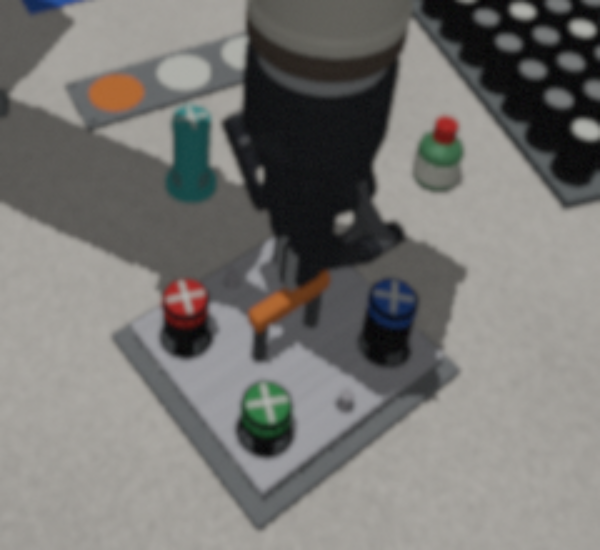

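View pics/w3.png

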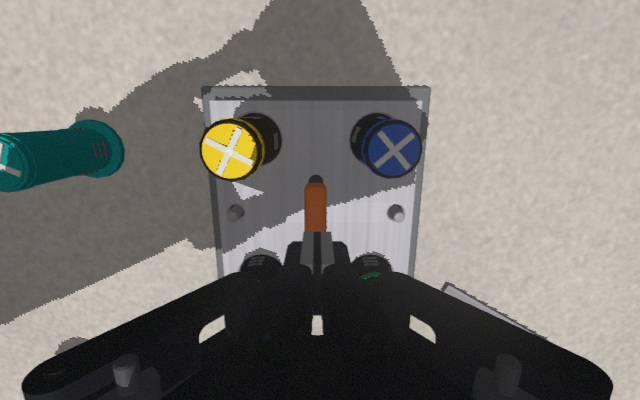

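The wrist view shows the pads shut at column 317, from row 232 down, in line with the handle (303–326 px wide). In the side crop the handle stays visible in front of the tips at about (290,285). So the tips may be above or behind the bar. I project the expected tip points to check.

```bash
python3 - <<'E'
from bench import *; from h import *
s=get_state();R=Ro.from_rotvec(s["tcp_rot"]).as_matrix();P=s["position"];print(P,s["joint_velocities"].round(3) if hasattr(s["joint_velocities"],"round") else 0)
W=cv2.imread("pics/w3.png")
def pj(p,X):
    c=np.array(p["R"])@X+p["t"]; return (p["fx"]*c[0]/c[2]+p["cx"],p["fy"]*c[1]/c[2]+p["cy"])
for n in("side","wrist"):
    p=camera_params(n)
    for zz in(-.02,0,.006,.025): print(n,"tool z",zz,[np.round(pj(p,P+R@np.array([x,0,zz])),0).tolist() for x in(-.011,0,.011)])
    for x in(-.03,.03):
        print("handle end",x,np.round(pj(p,np.array([.546,-.2913,.066])+x*np.array([.9397,.342,0])),0))
b=blob(W,"orange",(280,150,350,300));print(b)
E
```

```text
[ 0.54736677 -0.29069894  0.07059414] [ 0.     0.001  0.001 -0.001  0.001 -0.001]
side tool z -0.02 [[352.0, 290.0], [358.0, 287.0], [363.0, 283.0]]
side tool z 0 [[351.0, 299.0], [357.0, 295.0], [362.0, 292.0]]
side tool z 0.006 [[351.0, 301.0], [356.0, 297.0], [362.0, 294.0]]
side tool z 0.025 [[350.0, 308.0], [356.0, 305.0], [361.0, 301.0]]
handle end -0.03 [341. 307.]
handle end 0.03 [370. 288.]
wrist tool z -0.02 [[314.0, 274.0], [314.0, 254.0], [314.0, 232.0]]
wrist tool z 0 [[314.0, 256.0], [314.0, 238.0], [314.0, 218.0]]
wrist tool z 0.006 [[314.0, 251.0], [314.0, 233.0], [314.0, 215.0]]
wrist tool z 0.025 [[315.0, 238.0], [315.0, 222.0], [315.0, 205.0]]
handle end -0.03 [314. 285.]
handle end 0.03 [315. 184.]
(array([315.02804402, 207.13773518]), 939.0, ((315.0, 207.0), (48.0, 20.0), 90.0))
```

```bash
python3 - <<'E'
import cv2
a=cv2.imread("pics/w3.png")[160:300,240:400]; cv2.imwrite("pics/w3c.png",cv2.resize(a,None,fx=4,fy=4,interpolation=2))
E
```

```text
(no output)
```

View pics/w3c.png

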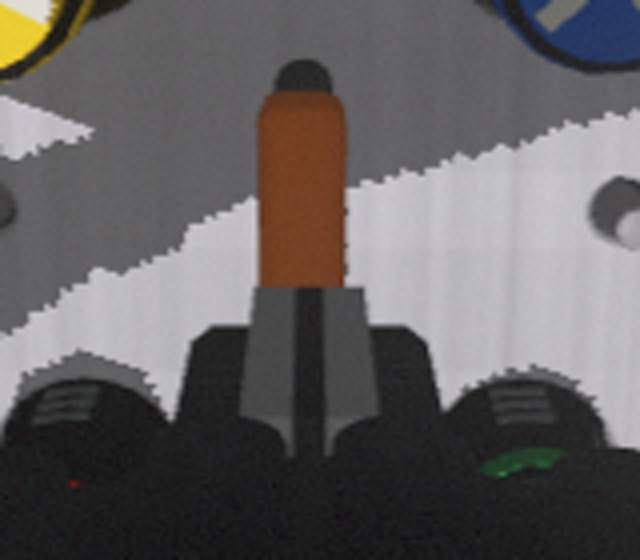

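The tips project to rows and columns near tool z ≈ 0 instead of +25 mm, so the fingers look shut just above the bar. I raise, open, and measure where the fingertips really are.

Scaled: -0.08 m / 0.4 = -0.2, -0.06 m / 0.4 = -0.15.

Emit:
nudge_tcp(
  motion=[0,0,-0.05,0,0,0,0,0,0,-0.15,0,0,0,0,0,0,-0.2,0,0,0,0,0,0,-0.2,0,0,0,0,0,0,-0.2,0,0,0,0,0,0,-0.2,0,0,0,0],
)

```text
t: 3.05
position: [0.5468, -0.2903, 0.1496]
tcp_rot: [-3.092, -0.548, 0.002]
wrist_force: [0.1, -0.6, -0.3]
finger_gap: -0.001
grip_force: 0.0
```

```bash
python3 - <<'E'
from bench import *; from h import *
p=camera_params("wrist");s=get_state();W=read_camera("wrist");S=read_camera("side")
R=Ro.from_rotvec(s["tcp_rot"]).as_matrix();Rc=np.array(p["R"]);print("cam in tool",R.T@(-Rc.T@p["t"]-s["position"]),"axes",(Rc@R).round(3).tolist(),s["finger_gap"],s["position"])
a=cv2.resize(W[180:400,200:440],None,fx=1.6,fy=1.6);b=cv2.resize(S[180:400,240:480],None,fx=1.6,fy=1.6)
cv2.imwrite("pics/c4.png",np.hstack([a,b]));np.save("S4.npy",S);np.save("W4.npy",W)
E
```

```text
cam in tool [ 0.06512145  0.00146467 -0.15669961] axes [[0.002, 1.0, 0.001], [-0.966, 0.002, -0.259], [-0.259, -0.0, 0.966]] -0.0006409470607225285 [ 0.5468219  -0.29031222  0.14957824]
```

View pics/c4.png

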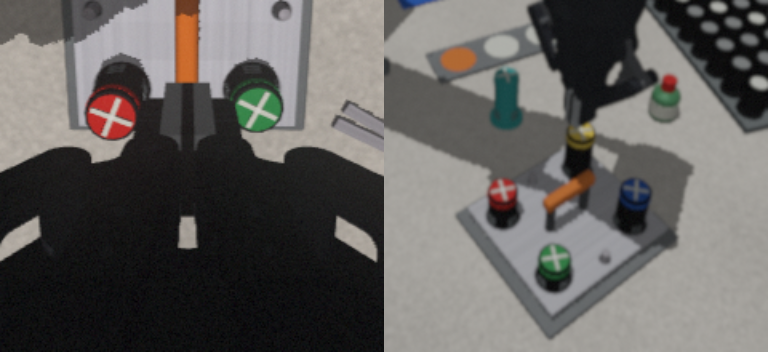

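The wrist crop shows the shut tips at full-image (317,232), and the side crop shows them at about (357,256), free of anything. I triangulate the tip.

```bash
python3 - <<'E'
from bench import *; from h import *
s=get_state();R=Ro.from_rotvec(s["tcp_rot"]).as_matrix();p=camera_params("wrist");ps=camera_params("side")
for uv in((357,256),(359,254),(355,257)):
    X,e=tri([ray(p,(317,232)),ray(ps,uv)]); print(X.round(4),e.round(4),"in tool",(R.T@(X-s["position"])).round(4))
S=np.load("S4.npy"); cv2.imwrite("pics/s4.png",cv2.resize(S[225:285,320:400],None,fx=8,fy=8,interpolation=cv2.INTER_CUBIC))
E
```

```text
[ 0.5472 -0.2871  0.1518] 0.0047 in tool [ 0.0018 -0.0024 -0.0032]
[ 0.5492 -0.287   0.1557] 0.0039 in tool [ 0.0037 -0.0018 -0.0071]
[ 0.5455 -0.2869  0.1495] 0.0056 in tool [ 0.0002 -0.0032 -0.0008]
```

View pics/s4.png

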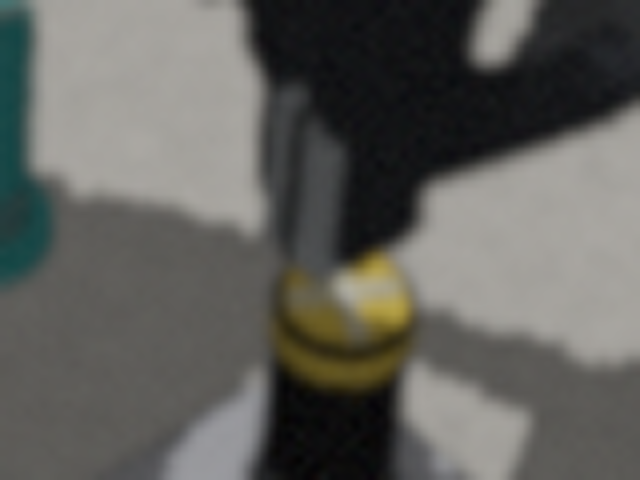

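```bash
python3 - <<'E'
from bench import *; from h import *
s=get_state();R=Ro.from_rotvec(s["tcp_rot"]).as_matrix();P=s["position"]
def pj(p,X):
    c=np.array(p["R"])@X+p["t"]; return [round(float(p["fx"]*c[0]/c[2]+p["cx"]),1),round(float(p["fy"]*c[1]/c[2]+p["cy"]),1)]
for n in("side","wrist"):
    p=camera_params(n)
    for z in(-.01,0,.01,.025): print(n,z,[pj(p,P+R@np.array([x,y,z])) for x in(-.011,.011) for y in(-.008,.008)])
E
```

```text
side -0.01 [[350.9, 255.7], [358.5, 262.8], [362.7, 248.9], [370.5, 255.7]]
side 0 [[350.4, 260.5], [357.9, 267.7], [362.1, 253.7], [369.8, 260.6]]
side 0.01 [[349.9, 265.3], [357.3, 272.4], [361.5, 258.4], [369.1, 265.3]]
side 0.025 [[349.2, 272.2], [356.5, 279.3], [360.7, 265.3], [368.0, 272.2]]
wrist -0.01 [[298.8, 264.6], [329.5, 264.6], [298.2, 224.8], [330.0, 224.9]]
wrist 0 [[299.8, 256.0], [328.8, 256.1], [299.3, 218.3], [329.2, 218.4]]
wrist 0.01 [[300.8, 248.4], [328.1, 248.5], [300.3, 212.6], [328.6, 212.6]]
wrist 0.025 [[302.0, 238.4], [327.3, 238.5], [301.6, 205.0], [327.7, 205.0]]
```

The tips are really about 17 mm behind the reported TCP, not 25 mm ahead. Both views and the empty closing above the bar agree, so the tool data is off by about 42 mm and the grasp point is at tool z ≈ -36 mm. The handle needs a TCP z of about 0.029. I descend again with the fingers half open.

Scaled: 0.12 m / 0.4 = 0.3, 0.03 m / 0.4 = 0.075.

Emit:
nudge_tcp(
  motion=[-0.0025,0.0013,0,0,0,0,0.6,-0.0025,0.0013,0,0,0,0,0.6,-0.0025,0.0013,0.025,0,0,0,0.6,-0.0025,0.0013,0.075,0,0,0,0.6,-0.0025,0.0013,0.1375,0,0,0,0.6,-0.0025,0.0013,0.2,0,0,0,0.6,-0.0025,0.0013,0.25,0,0,0,0.6,-0.0025,0.0013,0.2875,0,0,0,0.6,-0.0025,0.0013,0.3,0,0,0,0.6,-0.0025,0.0013,0.3,0,0,0,0.6],
)

```text
t: 3.98
position: [0.5451, -0.2904, 0.0282]
tcp_rot: [-3.09, -0.548, 0.004]
wrist_force: [-1.2, -0.1, 0.9]
finger_gap: 0.602
grip_force: 0.0
```

```bash
python3 - <<'E'
from bench import *; from h import *
cv2.imwrite("pics/c5.png",np.hstack([cv2.resize(read_camera("wrist")[150:400,200:440],(384,400)),cv2.resize(read_camera("side")[200:360,280:440],(400,400))]))
want(get_state(),.546,-.2913,.029,20.05)
E
```

```text
t 4.08 shift [-0.0007 -0.0009  0.0021] dist 0.002 yaw now 20.1 rz 0.001 tilt 0.05 gap 0.599
```

View pics/c5.png

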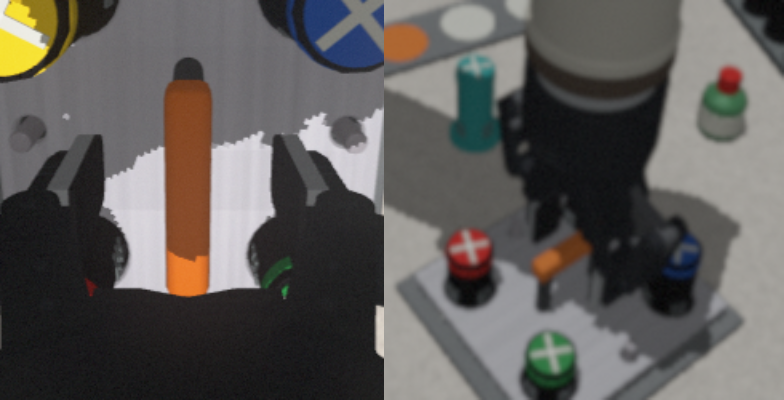

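The fingers now straddle the bar: pads at crop columns 90 and 290, bar at 188 between them. I close.

Emit:
nudge_tcp(
  motion=[0,0,0,0,0,0,0.3,0,0,0,0,0,0,0.1,0,0,0,0,0,0,0,0,0,0,0,0,0,0,0,0,0,0,0,0,0,0,0,0,0,0,0,0],
)

```text
t: 4.58
position: [0.5471, -0.2916, 0.0318]
tcp_rot: [3.093, 0.548, 0.001]
wrist_force: [-1.2, 2.5, 6.0]
finger_gap: 0.129
grip_force: 59.1
```

```bash
python3 - <<'E'
from bench import *; from h import *
want(get_state(),.546,-.2913,.13,20.05)
E
```

```text
t 4.58 shift [-0.0008 -0.0006 -0.0982] dist 0.098 yaw now 20.1 rz 0.001 tilt 0.05 gap 0.129
```

Gripped (11 mm, 59 N). I lift slowly at first.

Scaled: -0.03 m / 0.4 = -0.075, -0.024 m / 0.4 = -0.06.

Emit:
nudge_tcp(
  motion=[0,0,-0.005,0,0,0,0,0,0,-0.015,0,0,0,0,0,0,-0.03,0,0,0,0,0,0,-0.045,0,0,0,0,0,0,-0.06,0,0,0,0,0,0,-0.075,0,0,0,0,0,0,-0.075,0,0,0,0],
)

```text
t: 5.17
position: [0.5475, -0.2922, 0.0625]
tcp_rot: [3.091, 0.548, 0.003]
wrist_force: [0.8, 0.3, -3.2]
finger_gap: 0.13
grip_force: 58.5
```

Emit:
nudge_tcp(
  motion=[0,0,-0.025,0,0,0,0,0,0,-0.055,0,0,0,0,0,0,-0.09,0,0,0,0,0,0,-0.125,0,0,0,0,0,0,-0.16,0,0,0,0,0,0,-0.195,0,0,0,0,0,0,-0.225,0,0,0,0,0,0,-0.25,0,0,0,0,0,0,-0.25,0,0,0,0],
)

```text
t: 5.92
position: [0.5481, -0.2927, 0.1643]
tcp_rot: [3.089, 0.548, 0.006]
wrist_force: [0.7, 0.7, -3.1]
finger_gap: 0.128
grip_force: 58.7
```

```bash
python3 - <<'E'
from bench import *; from h import *
cv2.imwrite("pics/s6.png",read_camera("side")[100:400,200:520])
want(get_state(),.526,.237,.155,8.7)
E
```

```text
t 5.97 shift [ 0.1617 -0.5044  0.0063] dist 0.53 yaw now 20.1 rz 0.199 tilt 0.19 gap 0.128
```

View pics/s6.png

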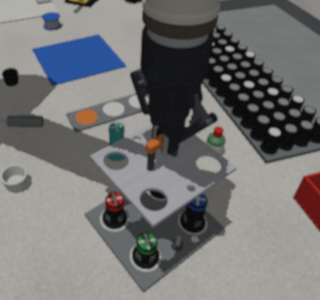

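The plate hangs level and clear of its pins, and the housings stayed standing on the base. I carry it high over to the pad.

Scaled: -0.2588 m / 0.4 = -0.647, -0.2273 m / 0.4 = -0.5683.

Emit:
nudge_tcp(
  motion=[0.01,-0.0315,0,0,0,0,0,0.0305,-0.0948,0,0,0,0,0,0.0558,-0.1735,0,0,0,0,0,0.081,-0.2525,0,0,0,0,0,0.1063,-0.3315,0,0,0,0,0,0.1315,-0.4105,0,0,0,0,0,0.1568,-0.4893,0,0,0,0,0,0.182,-0.5683,0,0,0,0,0,0.2073,-0.647,0,0,0,0,0],
)

```text
t: 6.72
position: [0.5339, -0.0175, 0.1593]
tcp_rot: [-3.092, -0.548, 0.003]
wrist_force: [-0.3, 0.5, -3.0]
finger_gap: 0.128
grip_force: 58.8
```

Emit:
nudge_tcp(
  motion=[0.025,-0.079,0,0,0,0.004,0,0.0505,-0.1578,0,0,0,0.008,0,0.0758,-0.2368,0,0,0,0.0119,0,0.101,-0.315,0,0,0,0.0159,0,0.1263,-0.3945,0,0,0,0.0199,0,0.1515,-0.4733,0,0,0,0.0239,0,0.175,-0.55,0,0,0,0.0279,0,0.1888,-0.5925,0,0,0,0.0302,0,0.197,-0.614,0,0,0,0.0317,0,0.197,-0.614,0,0,0,0.0317,0],
)

```text
t: 7.55
position: [0.5238, 0.2394, 0.1595]
tcp_rot: [-3.132, -0.242, 0.003]
wrist_force: [0.1, -0.5, -5.0]
finger_gap: 0.13
grip_force: 58.9
```

Emit:
nudge_tcp(
  motion=[0,0,0,0,0,0,0,0,0,0,0,0,0,0],
)

```text
t: 7.72
position: [0.525, 0.2365, 0.1602]
tcp_rot: [3.132, 0.237, -0.001]
wrist_force: [-0.2, 0.4, -3.9]
finger_gap: 0.13
grip_force: 58.9
```

```bash
python3 - <<'E'
from bench import *; from h import *
want(get_state(),.5265,.2365,.021,8.7)
E
```

```text
t 7.72 shift [1.700e-03 1.000e-04 1.392e-01] dist 0.139 yaw now 8.66 rz -0.001 tilt 0.07 gap 0.13
```

Scaled: 0.133 m / 0.4 = 0.3325, 0.131 m / 0.4 = 0.3275.

Emit:
nudge_tcp(
  motion=[0.0025,0,0.025,0,0,0,0,0.0038,0,0.075,0,0,0,0,0.0038,0,0.1375,0,0,0,0,0.0038,0,0.2,0,0,0,0,0.0038,0,0.25,0,0,0,0,0.0038,0,0.2925,0,0,0,0,0.0038,0,0.3175,0,0,0,0,0.0038,0,0.3275,0,0,0,0,0.0038,0,0.3325,0,0,0,0,0.0038,0,0.3325,0,0,0,0],
)

```text
t: 8.55
position: [0.5272, 0.2377, 0.028]
tcp_rot: [-3.133, -0.237, -0.001]
wrist_force: [0.4, 0.0, -2.7]
finger_gap: 0.129
grip_force: 58.8
```

Emit:
nudge_tcp(
  motion=[0,0,0.0038,0,0,0,0,0,0,0.0075,0,0,0,0,0,0,0.0113,0,0,0,0,0,0,0.0113,0,0,0,0],
)

```text
t: 8.88
position: [0.5267, 0.238, 0.0233]
tcp_rot: [-3.132, -0.238, -0.001]
wrist_force: [-0.3, -0.0, -3.4]
finger_gap: 0.133
grip_force: 58.9
```

Emit:
nudge_tcp(
  motion=[0,0,0.0038,0,0,0,0,0,0,0.0063,0,0,0,0,0,0,0.0088,0,0,0,0,0,0,0.0088,0,0,0,0],
)

```text
t: 9.22
position: [0.5268, 0.238, 0.0208]
tcp_rot: [3.132, 0.239, -0.0]
wrist_force: [-4.3, -0.4, 6.9]
finger_gap: 0.13
grip_force: 60.1
```

```bash
python3 - <<'E'
from bench import *; from h import *
cv2.imwrite("pics/t7.png",read_camera("side")[60:260,180:400]); s=get_state(); print(s["position"],s["wrist_force"])
E
```

```text
[0.52677664 0.23798713 0.0208288 ] [-3.84598174 -1.22794213  6.52215254]
```

Contact is made at the height predicted (TCP 0.0208, +7 N). I release and retreat straight up.

Emit:
nudge_tcp(
  motion=[0,0,0,0,0,0,0.3,0,0,0,0,0,0,0.5,0,0,0,0,0,0,0.6,0,0,0,0,0,0,0.6,0,0,0,0,0,0,0.6],
)

```text
t: 9.68
position: [0.5268, 0.2379, 0.0197]
tcp_rot: [-3.133, -0.238, -0.001]
wrist_force: [-1.3, 0.3, 1.0]
finger_gap: 0.599
grip_force: 0.0
```

Emit:
nudge_tcp(
  motion=[0,0,-0.025,0,0,0,0.6,0,0,-0.0875,0,0,0,0.6,0,0,-0.175,0,0,0,0.6,0,0,-0.275,0,0,0,0.6,0,0,-0.325,0,0,0,0.6,0,0,-0.35,0,0,0,1,0,0,-0.35,0,0,0,1],
)

```text
t: 10.27
position: [0.5284, 0.2384, 0.163]
tcp_rot: [-3.132, -0.238, -0.009]
wrist_force: [-0.3, 0.1, 0.0]
finger_gap: 0.863
grip_force: 0.0
```

```bash
python3 - <<'E'
from bench import *; from h import *
T=read_camera("top");S=read_camera("side");np.save("S8.npy",S);np.save("T8.npy",T)
cv2.imwrite("pics/c8.png",np.hstack([cv2.resize(T[130:270,170:500],None,fx=1.2,fy=1.2),cv2.resize(S[225:365,270:430],None,fx=1.2,fy=1.2)]))
want(get_state(),.546,-.291,.2,20.0)
E
```

```text
t 10.37 shift [-0.0601  0.5257 -0.0414] dist 0.531 yaw now 8.69 rz -0.197 tilt 0.1 gap 0.99
```

View pics/c8.png

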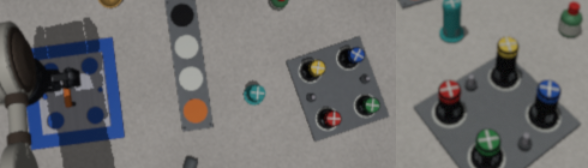

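The plate lies centred on the pad, and all four housings stand on the jig base. I go back over the jig and measure the tops.

The rows are not in the units I measure in: shifts go in shares of 40 cm and turns go in shares of 2 pi rad. I convert before sending: 0.28 m / 0.4 = 0.7, -0.04 m / 0.4 = -0.1.

Emit:
nudge_tcp(
  motion=[-0.01,0.0875,-0.025,0,0,0,1,-0.02,0.175,-0.05,0,0,0,1,-0.03,0.2625,-0.075,0,0,0,1,-0.04,0.35,-0.1,0,0,0,1,-0.05,0.4375,-0.1,0,0,0,1,-0.06,0.525,-0.1,0,0,0,1,-0.07,0.6125,-0.1,0,0,0,1,-0.08,0.7,-0.1,0,0,0,1],
)

```text
t: 11.03
position: [0.5355, -0.0449, 0.1967]
tcp_rot: [-3.131, -0.238, 0.007]
wrist_force: [0.2, -0.2, 0.1]
finger_gap: 1.003
grip_force: 0.0
```

Emit:
nudge_tcp(
  motion=[-0.01,0.0875,0,0,0,-0.0048,1,-0.02,0.175,0,0,0,-0.0095,1,-0.03,0.2625,0,0,0,-0.0143,1,-0.04,0.35,0,0,0,-0.0191,1,-0.05,0.4375,0,0,0,-0.0239,1,-0.06,0.525,0,0,0,-0.0286,1,-0.07,0.5875,0,0,0,-0.0314,1,-0.07,0.6138,0,0,0,-0.0314,1,-0.07,0.6138,0,0,0,-0.0314,1,-0.07,0.6138,0,0,0,-0.0314,1],
)

```text
t: 11.87
position: [0.5461, -0.2895, 0.1976]
tcp_rot: [-3.091, -0.543, 0.003]
wrist_force: [0.6, -1.0, 0.1]
finger_gap: 1.0
grip_force: 0.0
```

Emit:
nudge_tcp(
  motion=[0,0,0,0,0,0,1,0,0,0,0,0,0,1,0,0,0,0,0,0,1],
)

```text
t: 12.12
position: [0.547, -0.2891, 0.1996]
tcp_rot: [-3.093, -0.548, 0.0]
wrist_force: [-0.3, -0.4, -0.7]
finger_gap: 1.005
grip_force: 0.0
```

```bash
cat >> h.py <<'E'
def top_(img,col,roi):
    "centre of a coloured top with its white cross"
    x0,y0,x1,y1=roi; h=cv2.cvtColor(img[y0:y1,x0:x1],cv2.COLOR_BGR2HSV); lo,hi=map(np.array,HSV[col]); lo=lo*[1,.7,.6]
    if col=="red": h[...,0]=np.where(h[...,0]<8,h[...,0]+180,h[...,0])
    m=cv2.inRange(h,lo,hi); m=cv2.morphologyEx(m,cv2.MORPH_CLOSE,np.ones((5,5)))
    c=cv2.convexHull(max(cv2.findContours(m,0,1)[0],key=cv2.contourArea)); (cx,cy),r=cv2.minEnclosingCircle(c); M=cv2.moments(c)
    return np.array([M["m10"]/M["m00"]+x0,M["m01"]/M["m00"]+y0]),M["m00"],r
E
python3 - <<'E'
from bench import *; from h import *
p=camera_params("wrist");s=get_state();W=read_camera("wrist");cv2.imwrite("pics/w9.png",W);T=np.load("T8.npy");pt=camera_params("top");want(s,.5793,-.2366,.15,20)
def pj(p,X):
    c=np.array(p["R"])@X+p["t"]; return np.array([p["fx"]*c[0]/c[2]+p["cx"],p["fy"]*c[1]/c[2]+p["cy"]])
for n,X in dict(yellow=(.5793,-.2366,.08),blue=(.6067,-.3118,.07),red=(.4853,-.2709,.06),green=(.5127,-.346,.05)).items():
    r=[]
    for P,I,w in((p,W,26),(pt,T,13)):
        u=pj(P,X).astype(int); a=top_(I,n,(u[0]-w,max(0,u[1]-w),u[0]+w,u[1]+w)); r.append(a)
        print(n,u,a[0].round(1),a[1],round(a[2],1),plane(P,a[0],X[2])[:2].round(4))
    Y,e=tri([ray(p,r[0][0]),ray(pt,r[1][0])]); print("   tri",Y.round(4),e.round(4))
E
```

```text
t 12.12 shift [ 0.0484 -0.0382  0.0496] dist 0.079 yaw now 20.08 rz 0.001 tilt 0.02 gap 1.005Traceback (most recent call last):
  File "<stdin>", line 8, in <module>
  File "h.py", line 31, in top_
    m=cv2.inRange(h,lo,hi); m=cv2.morphologyEx(m,cv2.MORPH_CLOSE,np.ones((5,5)))
cv2.error: OpenCV(4.12.0) /io/opencv/modules/core/src/arithm.cpp:2092: error: (-215:Assertion failed) lb.type() == ub.type() in function 'inRange'
```

View pics/w9.png

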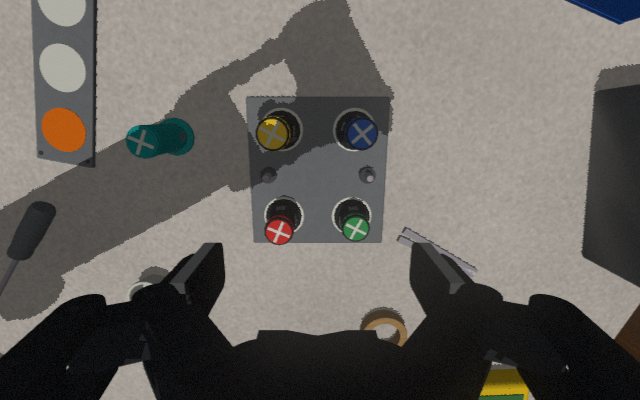

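The wrist view shows yellow (274,133), blue (361,131), red (280,231) and green (355,229), all standing. The turquoise decoy (150,140) is left alone.

```bash
sed -i 's/lo=lo\*\[1,.7,.6\]/lo=lo*[1,.7,.6]; hi=hi*1.0/' h.py
python3 - <<'E'
from bench import *; from h import *
p=camera_params("wrist");W=cv2.imread("pics/w9.png");T=np.load("T8.npy");pt=camera_params("top")
def pj(p,X):
    c=np.array(p["R"])@X+p["t"]; return np.array([p["fx"]*c[0]/c[2]+p["cx"],p["fy"]*c[1]/c[2]+p["cy"]])
for n,X in dict(yellow=(.5793,-.2366,.08),blue=(.6067,-.3118,.07),red=(.4853,-.2709,.06),green=(.5127,-.346,.05)).items():
    r=[]
    for P,I,w in((p,W,26),(pt,T,13)):
        u=pj(P,X).astype(int); a=top_(I,n,(u[0]-w,max(0,u[1]-w),u[0]+w,u[1]+w)); r.append(a)
        print(n,u,a[0].round(1),a[1],round(a[2],1),plane(P,a[0],X[2])[:2].round(4))
    Y,e=tri([ray(p,r[0][0]),ray(pt,r[1][0])]); print("   tri",Y.round(4),e.round(4))
E
```

```text
yellow [271 133] [273.5 132.3] 867.0 17.8 [ 0.5806 -0.238 ]
yellow [434 186] [434.1 186.3] 124.5 6.8 [ 0.5789 -0.2349]
   tri [ 0.5797 -0.237   0.0709] 0.0001
blue [361 132] [360.  132.6] 801.0 16.6 [ 0.6064 -0.3107]
blue [467 175] [466.3 175.6] 134.5 7.1 [ 0.6054 -0.3091]
   tri [ 0.6065 -0.3119  0.061 ] 0.0002
red [277 231] [279.3 229. ] 641.5 14.9 [ 0.4885 -0.2714]
red [448 228] [446.8 228.3] 127.5 6.9 [ 0.4863 -0.2679]
   tri [ 0.486  -0.2707  0.0524] 0.001
green [354 228] [354.8 226.2] 604.0 14.5 [ 0.5149 -0.3451]
green [480 217] [479.  217.3] 128.5 6.9 [ 0.5129 -0.3433]
   tri [ 0.5131 -0.3461  0.0435] 0.0007
```

```bash
python3 - <<'E'
from bench import *; from h import *
cv2.imwrite("pics/w9c.png",cv2.resize(cv2.imread("pics/w9.png")[85:255,110:400],None,fx=2.6,fy=2.6))
want(get_state(),.5797,-.237,.15,20)
E
```

```text
t 12.17 shift [ 0.0487 -0.038   0.0497] dist 0.079 yaw now 20.07 rz 0.001 tilt 0.0 gap 0.998
```

View pics/w9c.png

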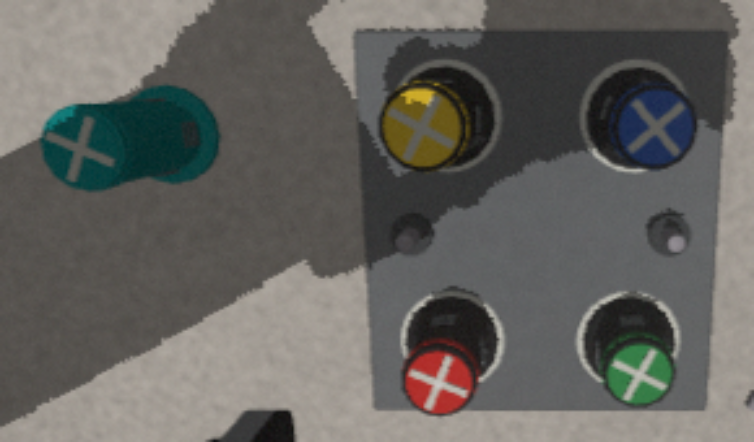

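Candidates: the housing at crop (425,125) has a black body and yellow top and stands in the jig, so it is housing_yellow. The one at crop (95,140) is turquoise throughout and outside the jig, so it is not meant. I fetch yellow.

Scaled: 0.05 m / 0.4 = 0.125, 0.0487 m / 0.4 = 0.1218.

Emit:
nudge_tcp(
  motion=[0.04,-0.03,0.025,0,0,0,0.75,0.0875,-0.0675,0.075,0,0,0,0.75,0.1218,-0.095,0.125,0,0,0,0.75,0.1218,-0.095,0.125,0,0,0,0.75,0.1218,-0.095,0.125,0,0,0,0.75,0.1218,-0.095,0.125,0,0,0,0.75],
)

```text
t: 12.67
position: [0.5798, -0.2387, 0.1507]
tcp_rot: [3.092, 0.546, 0.001]
wrist_force: [-0.6, -0.5, 0.8]
finger_gap: 0.747
grip_force: 0.0
```

```bash
python3 - <<'E'
from bench import *; from h import *
want(get_state(),.5797,-.237,.012,20)
E
```

```text
t 12.67 shift [ 0.0004 -0.0019  0.1387] dist 0.139 yaw now 20.01 rz 0.0 tilt 0.09 gap 0.747
```

Scaled: 0.138 m / 0.4 = 0.345, 0.137 m / 0.4 = 0.3425.

Emit:
nudge_tcp(
  motion=[0,0,0.0375,0,0,0,0.75,0,-0.0025,0.1,0,0,0,0.75,0,-0.0025,0.175,0,0,0,0.75,0,-0.0025,0.25,0,0,0,0.75,0,-0.0025,0.3125,0,0,0,0.75,0,-0.0025,0.3425,0,0,0,0.75,0,-0.0025,0.345,0,0,0,0.75,0,-0.0025,0.345,0,0,0,0.75],
)

```text
t: 13.33
position: [0.5796, -0.2383, 0.0127]
tcp_rot: [3.093, 0.544, 0.001]
wrist_force: [-0.5, -0.6, 0.3]
finger_gap: 0.751
grip_force: 0.0
```

Emit:
nudge_tcp(
  motion=[0,0,0,0,0,0,0.5,0,0,0,0,0,0,0.35,0,0,0,0,0,0,0.2,0,0,0,0,0,0,0,0,0,0,0,0,0,0,0,0,0,0,0,0,0],
)

```text
t: 13.83
position: [0.5808, -0.2384, 0.014]
tcp_rot: [3.091, 0.545, 0.005]
wrist_force: [-0.8, -0.6, 6.5]
finger_gap: 0.337
grip_force: 59.2
```

Scaled: -0.1 m / 0.4 = -0.25, -0.09 m / 0.4 = -0.225.

Emit:
nudge_tcp(
  motion=[0,0,-0.0125,0,0,0,0,0,0,-0.05,0,0,0,0,0,0,-0.1125,0,0,0,0,0,0,-0.175,0,0,0,0,0,0,-0.225,0,0,0,0,0,0,-0.25,0,0,0,0,0,0,-0.25,0,0,0,0],
)

```text
t: 14.42
position: [0.5809, -0.2383, 0.1149]
tcp_rot: [3.09, 0.545, 0.006]
wrist_force: [0.6, 0.7, -1.1]
finger_gap: 0.336
grip_force: 59.2
```

```bash
python3 - <<'E'
from bench import *; from h import *
want(get_state(),.689,.0217,.11,9.3)
E
```

```text
t 14.42 shift [ 0.1905 -0.2074  0.0046] dist 0.282 yaw now 19.99 rz 0.187 tilt 0.32 gap 0.336
```

Scaled: -0.2074 m / 0.4 = -0.5185, 0.12 m / 0.4 = 0.3, 0.187 rad / 6.2832 = 0.0298.

Emit:
nudge_tcp(
  motion=[0.0375,-0.04,0,0,0,0.0032,0,0.095,-0.1025,0,0,0,0.008,0,0.1625,-0.1775,0,0,0,0.0111,0,0.2325,-0.2525,0,0,0,0.0159,0,0.3,-0.3275,0,0,0,0.0207,0,0.37,-0.4025,0,0,0,0.0255,0,0.43,-0.4675,0,0,0,0.0298,0,0.465,-0.505,0,0,0,0.0298,0,0.4763,-0.5185,0,0,0,0.0298,0,0.4763,-0.5185,0,0,0,0.0298,0],
)

```text
t: 15.25
position: [0.6865, 0.0246, 0.1096]
tcp_rot: [-3.13, -0.258, 0.004]
wrist_force: [-0.6, -0.3, -1.0]
finger_gap: 0.333
grip_force: 59.2
```

Emit:
nudge_tcp(
  motion=[0,0,0,0,0,0,0,0,0,0,0,0,0,0],
)

```text
t: 15.42
position: [0.6866, 0.0211, 0.1108]
tcp_rot: [3.131, 0.252, -0.002]
wrist_force: [-0.1, 0.3, -0.3]
finger_gap: 0.339
grip_force: 59.2
```

```bash
python3 - <<'E'
from bench import *; from h import *
want(get_state(),.689,.0217,.012,9.3)
E
```

```text
t 15.42 shift [ 0.0026 -0.0002  0.0988] dist 0.099 yaw now 9.19 rz -0.002 tilt 0.09 gap 0.339
```

Lower to about 4 mm above the strip, check, then creep to contact.

Scaled: 0.094 m / 0.4 = 0.235, 0.09 m / 0.4 = 0.225.

Emit:
nudge_tcp(
  motion=[0.005,0,0.03,0,0,0,0,0.005,0,0.0875,0,0,0,0,0.005,0,0.15,0,0,0,0,0.005,0,0.2,0,0,0,0,0.005,0,0.225,0,0,0,0,0.005,0,0.235,0,0,0,0,0.005,0,0.235,0,0,0,0],
)

```text
t: 16.0
position: [0.6885, 0.0224, 0.0164]
tcp_rot: [-3.131, -0.252, 0.003]
wrist_force: [-0.3, -0.1, 0.0]
finger_gap: 0.332
grip_force: 59.2
```

Emit:
nudge_tcp(
  motion=[0,0,0.0038,0,0,0,0,0,0,0.0075,0,0,0,0,0,0,0.0113,0,0,0,0,0,0,0.0113,0,0,0,0],
)

```text
t: 16.33
position: [0.6898, 0.023, 0.0138]
tcp_rot: [3.131, 0.254, 0.002]
wrist_force: [-0.3, -1.1, 0.0]
finger_gap: 0.34
grip_force: 59.2
```

Scaled: 0.0025 m / 0.4 = 0.0063, 0.0015 m / 0.4 = 0.0038.

Emit:
nudge_tcp(
  motion=[0,0,0.0038,0,0,0,0,0,0,0.0063,0,0,0,0,0,0,0.0063,0,0,0,0],
)

```text
t: 16.58
position: [0.6899, 0.023, 0.012]
tcp_rot: [3.131, 0.254, 0.002]
wrist_force: [-2.1, 0.8, 5.8]
finger_gap: 0.338
grip_force: 59.8
```

Contact at the expected height. I release and go up.

Emit:
nudge_tcp(
  motion=[0,0,0,0,0,0,0.4,0,0,0,0,0,0,0.5,0,0,0,0,0,0,0.65,0,0,0,0,0,0,0.75,0,0,0,0,0,0,0.75],
)

```text
t: 17.0
position: [0.6892, 0.023, 0.0104]
tcp_rot: [-3.131, -0.254, 0.0]
wrist_force: [0.0, 0.1, -0.7]
finger_gap: 0.747
grip_force: 0.0
```

Emit:
nudge_tcp(
  motion=[0,0,-0.0375,0,0,0,0.75,0,0,-0.1125,0,0,0,0.75,0,0,-0.2,0,0,0,0.75,0,0,-0.2875,0,0,0,0.75,0,0,-0.325,0,0,0,0.75,0,0,-0.3375,0,0,0,0.75],
)

```text
t: 17.5
position: [0.6922, 0.0227, 0.1522]
tcp_rot: [3.129, 0.254, 0.015]
wrist_force: [0.4, -1.0, 0.3]
finger_gap: 0.752
grip_force: 0.0
```

```bash
python3 - <<'E'
from bench import *; from h import *
want(get_state(),.6065,-.3118,.15,20)
E
```

```text
t 17.5 shift [-0.1386  0.3163  0.0018] dist 0.345 yaw now 9.28 rz -0.187 tilt 0.54 gap 0.752
```

Scaled: 0.3155 m / 0.4 = 0.7888, 0.3 m / 0.4 = 0.75, -0.187 rad / 6.2832 = -0.0298.

Emit:
nudge_tcp(
  motion=[-0.02,0.045,0,0,0,-0.0032,0.75,-0.0575,0.1325,0,0,0,-0.008,0.75,-0.0975,0.2225,0,0,0,-0.0111,0.75,-0.1375,0.3125,0,0,0,-0.0143,0.75,-0.1775,0.4025,0,0,0,-0.0175,0.75,-0.2175,0.4925,0,0,0,-0.0207,0.75,-0.2575,0.5825,0,0,0,-0.0239,0.75,-0.2975,0.6725,0,0,0,-0.0271,0.75,-0.33,0.75,0,0,0,-0.0298,0.75,-0.3445,0.7888,0,0,0,-0.0298,0.75],
)

```text
t: 18.33
position: [0.6019, -0.3144, 0.1446]
tcp_rot: [-3.095, -0.54, 0.003]
wrist_force: [0.5, -0.0, 0.6]
finger_gap: 0.754
grip_force: 0.0
```

Emit:
nudge_tcp(
  motion=[0,0,0,0,0,0,0.75,0,0,0,0,0,0,0.75,0,0,0,0,0,0,0.75],
)

```text
t: 18.58
position: [0.6043, -0.3089, 0.145]
tcp_rot: [-3.092, -0.546, 0.001]
wrist_force: [-0.1, 0.5, 0.0]
finger_gap: 0.749
grip_force: 0.0
```

```bash
python3 - <<'E'
from bench import *; from h import *
want(get_state(),.6065,-.3118,.012,20)
E
```

```text
t 18.58 shift [0.0011 0.0037 0.133 ] dist 0.133 yaw now 20.03 rz 0.001 tilt 0.1 gap 0.749
```

Scaled: 0.133 m / 0.4 = 0.3325, 0.132 m / 0.4 = 0.33.

Emit:
nudge_tcp(
  motion=[0.0025,0.0075,0.0375,0,0,0,0.75,0.0025,0.0075,0.1,0,0,0,0.75,0.0025,0.0075,0.175,0,0,0,0.75,0.0025,0.0075,0.25,0,0,0,0.75,0.0025,0.0075,0.305,0,0,0,0.75,0.0025,0.0075,0.33,0,0,0,0.75,0.0025,0.0075,0.3325,0,0,0,0.75,0.0025,0.0075,0.3325,0,0,0,0.75],
)

```text
t: 19.25
position: [0.6063, -0.3122, 0.0123]
tcp_rot: [-3.093, -0.547, 0.001]
wrist_force: [0.2, 0.2, 0.7]
finger_gap: 0.75
grip_force: 0.0
```

Emit:
nudge_tcp(
  motion=[0,0,0,0,0,0,0.5,0,0,0,0,0,0,0.35,0,0,0,0,0,0,0.2,0,0,0,0,0,0,0,0,0,0,0,0,0,0,0,0,0,0,0,0,0],
)

```text
t: 19.75
position: [0.6075, -0.3141, 0.0149]
tcp_rot: [3.091, 0.544, 0.004]
wrist_force: [0.3, 0.6, 5.9]
finger_gap: 0.332
grip_force: 59.3
```

Scaled: -0.1 m / 0.4 = -0.25, -0.09 m / 0.4 = -0.225.

Emit:
nudge_tcp(
  motion=[0,0,-0.0125,0,0,0,0,0,0,-0.05,0,0,0,0,0,0,-0.1125,0,0,0,0,0,0,-0.175,0,0,0,0,0,0,-0.225,0,0,0,0,0,0,-0.25,0,0,0,0,0,0,-0.25,0,0,0,0],
)

```text
t: 20.33
position: [0.6078, -0.3144, 0.1169]
tcp_rot: [3.089, 0.544, 0.007]
wrist_force: [-0.5, -0.2, -0.9]
finger_gap: 0.337
grip_force: 59.1
```

```bash
python3 - <<'E'
from bench import *; from h import *
want(get_state(),.625,.0113,.11,9.3)
E
```

```text
t 20.33 shift [ 0.1274 -0.3002  0.0057] dist 0.326 yaw now 19.98 rz 0.186 tilt 0.37 gap 0.337
```

Scaled: -0.3 m / 0.4 = -0.75, -0.29 m / 0.4 = -0.725, 0.11 rad / 6.2832 = 0.0175.

Emit:
nudge_tcp(
  motion=[0.02,-0.045,0,0,0,0.0032,0,0.055,-0.1275,0,0,0,0.008,0,0.0925,-0.215,0,0,0,0.0111,0,0.13,-0.3025,0,0,0,0.0143,0,0.1675,-0.39,0,0,0,0.0175,0,0.205,-0.4775,0,0,0,0.0207,0,0.2425,-0.5675,0,0,0,0.0239,0,0.28,-0.655,0,0,0,0.0271,0,0.3075,-0.725,0,0,0,0.0296,0,0.3213,-0.75,0,0,0,0.0296,0],
)

```text
t: 21.17
position: [0.6226, 0.0174, 0.1108]
tcp_rot: [-3.129, -0.26, 0.005]
wrist_force: [1.2, 0.6, -1.1]
finger_gap: 0.335
grip_force: 59.2
```

Emit:
nudge_tcp(
  motion=[0,0,0,0,0,0,0,0,0,0,0,0,0,0,0,0,0,0,0,0,0],
)

```text
t: 21.42
position: [0.6241, 0.0112, 0.112]
tcp_rot: [3.131, 0.254, -0.002]
wrist_force: [-0.2, -0.2, -0.3]
finger_gap: 0.338
grip_force: 59.2
```

```bash
python3 - <<'E'
from bench import *; from h import *
want(get_state(),.625,.0113,.0129,9.3)
E
```

```text
t 21.42 shift [0.001  0.     0.0991] dist 0.099 yaw now 9.26 rz -0.001 tilt 0.06 gap 0.338
```

Scaled: 0.094 m / 0.4 = 0.235, 0.09 m / 0.4 = 0.225.

Emit:
nudge_tcp(
  motion=[0.0013,0,0.03,0,0,0,0,0.0013,0,0.0875,0,0,0,0,0.0013,0,0.15,0,0,0,0,0.0013,0,0.2,0,0,0,0,0.0013,0,0.225,0,0,0,0,0.0013,0,0.235,0,0,0,0,0.0013,0,0.235,0,0,0,0],
)

```text
t: 22.0
position: [0.6241, 0.0122, 0.0174]
tcp_rot: [-3.131, -0.254, 0.003]
wrist_force: [-0.5, -0.3, -0.2]
finger_gap: 0.336
grip_force: 59.2
```

Emit:
nudge_tcp(
  motion=[0,0,0.0038,0,0,0,0,0,0,0.0075,0,0,0,0,0,0,0.0113,0,0,0,0,0,0,0.0113,0,0,0,0],
)

```text
t: 22.33
position: [0.6253, 0.0128, 0.0147]
tcp_rot: [3.131, 0.255, 0.002]
wrist_force: [0.4, 0.4, -0.8]
finger_gap: 0.341
grip_force: 59.2
```

Emit:
nudge_tcp(
  motion=[0,0,0.0025,0,0,0,0,0,0,0.0025,0,0,0,0],
)

```text
t: 22.5
position: [0.6249, 0.013, 0.0133]
tcp_rot: [3.131, 0.256, 0.001]
wrist_force: [-0.8, -0.5, -0.2]
finger_gap: 0.337
grip_force: 59.2
```

Scaled: 0.0015 m / 0.4 = 0.0038, 0.001 m / 0.4 = 0.0025.

Emit:
nudge_tcp(
  motion=[0,0,0.0025,0,0,0,0,0,0,0.0038,0,0,0,0,0,0,0.0038,0,0,0,0],
)

```text
t: 22.75
position: [0.6251, 0.0129, 0.0129]
tcp_rot: [3.131, 0.256, 0.0]
wrist_force: [-2.7, 1.5, 6.8]
finger_gap: 0.339
grip_force: 60.2
```

Emit:
nudge_tcp(
  motion=[0,0,0,0,0,0,0.4,0,0,0,0,0,0,0.5,0,0,0,0,0,0,0.65,0,0,0,0,0,0,0.75,0,0,0,0,0,0,0.75],
)

```text
t: 23.17
position: [0.6247, 0.0129, 0.0114]
tcp_rot: [-3.131, -0.255, 0.0]
wrist_force: [0.3, -0.5, 0.4]
finger_gap: 0.746
grip_force: 0.0
```

Emit:
nudge_tcp(
  motion=[0,0,-0.0375,0,0,0,0.75,0,0,-0.1125,0,0,0,0.75,0,0,-0.2,0,0,0,0.75,0,0,-0.2875,0,0,0,0.75,0,0,-0.325,0,0,0,0.75,0,0,-0.3375,0,0,0,0.75,0,0,-0.3375,0,0,0,0.75],
)

```text
t: 23.75
position: [0.6258, 0.0128, 0.1481]
tcp_rot: [3.13, 0.255, 0.005]
wrist_force: [-0.0, -0.1, -0.3]
finger_gap: 0.748
grip_force: 0.0
```

```bash
python3 - <<'E'
from bench import *; from h import *
want(get_state(),.486,-.2705,.15,20)
E
```

```text
t 23.75 shift [-0.1838  0.2569 -0.0022] dist 0.316 yaw now 9.33 rz -0.186 tilt 0.17 gap 0.748
```

Scaled: 0.2575 m / 0.4 = 0.6438, 0.247 m / 0.4 = 0.6175, -0.186 rad / 6.2832 = -0.0296.

Emit:
nudge_tcp(
  motion=[-0.0275,0.0375,0,0,0,-0.0032,0.75,-0.0825,0.115,0,0,0,-0.008,0.75,-0.1375,0.1925,0,0,0,-0.0111,0.75,-0.1925,0.27,0,0,0,-0.0143,0.75,-0.2475,0.3475,0,0,0,-0.0175,0.75,-0.3025,0.425,0,0,0,-0.0207,0.75,-0.3575,0.5,0,0,0,-0.0239,0.75,-0.4075,0.57,0,0,0,-0.0271,0.75,-0.4425,0.6175,0,0,0,-0.0296,0.75,-0.4595,0.6438,0,0,0,-0.0296,0.75],
)

```text
t: 24.58
position: [0.4825, -0.2725, 0.144]
tcp_rot: [-3.092, -0.541, 0.005]
wrist_force: [-0.6, 0.1, -0.7]
finger_gap: 0.749
grip_force: 0.0
```

Emit:
nudge_tcp(
  motion=[0,0,0,0,0,0,0.75,0,0,0,0,0,0,0.75,0,0,0,0,0,0,0.75,0,0,0,0,0,0,0.75],
)

```text
t: 24.92
position: [0.4857, -0.2694, 0.1461]
tcp_rot: [-3.092, -0.548, 0.0]
wrist_force: [0.8, 0.4, -1.4]
finger_gap: 0.748
grip_force: 0.0
```

```bash
python3 - <<'E'
from bench import *; from h import *
want(get_state(),.486,-.2705,.008,20)
E
```

```text
t 24.92 shift [-1.000e-04  1.300e-03  1.381e-01] dist 0.138 yaw now 20.09 rz 0.002 tilt 0.06 gap 0.748
```

Scaled: 0.138 m / 0.4 = 0.345, 0.137 m / 0.4 = 0.3425.

Emit:
nudge_tcp(
  motion=[0,0.0025,0.0375,0,0,0,0.75,0,0.0025,0.1,0,0,0,0.75,0,0.0025,0.175,0,0,0,0.75,0,0.0025,0.25,0,0,0,0.75,0,0.0025,0.3175,0,0,0,0.75,0,0.0025,0.3425,0,0,0,0.75,0,0.0025,0.345,0,0,0,0.75,0,0.0025,0.345,0,0,0,0.75],
)

```text
t: 25.58
position: [0.486, -0.2714, 0.009]
tcp_rot: [-3.094, -0.547, -0.0]
wrist_force: [0.6, -0.3, 1.0]
finger_gap: 0.748
grip_force: 0.0
```

Emit:
nudge_tcp(
  motion=[0,0,0,0,0,0,0.5,0,0,0,0,0,0,0.35,0,0,0,0,0,0,0.2,0,0,0,0,0,0,0,0,0,0,0,0,0,0,0,0,0,0,0,0,0],
)

```text
t: 26.08
position: [0.4869, -0.2731, 0.0107]
tcp_rot: [3.091, 0.544, 0.004]
wrist_force: [0.2, 0.0, 6.8]
finger_gap: 0.333
grip_force: 59.2
```

Emit:
nudge_tcp(
  motion=[0,0,-0.0125,0,0,0,0,0,0,-0.05,0,0,0,0,0,0,-0.1125,0,0,0,0,0,0,-0.175,0,0,0,0,0,0,-0.225,0,0,0,0,0,0,-0.25,0,0,0,0,0,0,-0.25,0,0,0,0],
)

```text
t: 26.67
position: [0.4871, -0.2733, 0.1117]
tcp_rot: [3.09, 0.544, 0.006]
wrist_force: [0.1, 0.3, -0.7]
finger_gap: 0.33
grip_force: 59.1
```

```bash
python3 - <<'E'
from bench import *; from h import *
want(get_state(),.5605,.001,.11,9.3)
E
```

```text
t 26.67 shift [ 0.1628 -0.2327  0.001 ] dist 0.284 yaw now 19.98 rz 0.186 tilt 0.33 gap 0.33
```

Scaled: -0.2335 m / 0.4 = -0.5838, -0.23 m / 0.4 = -0.575, 0.186 rad / 6.2832 = 0.0296.

Emit:
nudge_tcp(
  motion=[0.03,-0.0425,0,0,0,0.0032,0,0.08,-0.115,0,0,0,0.008,0,0.1325,-0.19,0,0,0,0.0111,0,0.185,-0.265,0,0,0,0.0143,0,0.2375,-0.34,0,0,0,0.0175,0,0.29,-0.415,0,0,0,0.0207,0,0.3425,-0.49,0,0,0,0.0239,0,0.38,-0.5425,0,0,0,0.0271,0,0.4025,-0.575,0,0,0,0.0296,0,0.4088,-0.5838,0,0,0,0.0296,0],
)

```text
t: 27.5
position: [0.5584, 0.0062, 0.1068]
tcp_rot: [-3.129, -0.259, 0.004]
wrist_force: [-0.4, -0.8, 0.3]
finger_gap: 0.334
grip_force: 59.2
```

Emit:
nudge_tcp(
  motion=[0,0,0,0,0,0,0,0,0,0,0,0,0,0,0,0,0,0,0,0,0],
)

```text
t: 27.75
position: [0.5589, 0.0022, 0.1081]
tcp_rot: [3.131, 0.254, -0.002]
wrist_force: [-0.5, -0.6, -0.7]
finger_gap: 0.337
grip_force: 59.2
```

```bash
python3 - <<'E'
from bench import *; from h import *
want(get_state(),.5605,.001,.0087,9.3)
E
```

```text
t 27.75 shift [0.0015 0.0014 0.0994] dist 0.099 yaw now 9.27 rz -0.001 tilt 0.06 gap 0.337
```

Scaled: 0.094 m / 0.4 = 0.235, 0.09 m / 0.4 = 0.225.

Emit:
nudge_tcp(
  motion=[0.0025,0.0025,0.03,0,0,0,0,0.0025,0.0025,0.0875,0,0,0,0,0.0025,0.0025,0.15,0,0,0,0,0.0025,0.0025,0.2,0,0,0,0,0.0025,0.0025,0.225,0,0,0,0,0.0025,0.0025,0.235,0,0,0,0,0.0025,0.0025,0.235,0,0,0,0],
)

```text
t: 28.33
position: [0.5598, 0.0022, 0.0136]
tcp_rot: [-3.131, -0.254, 0.003]
wrist_force: [-0.3, -1.0, 0.2]
finger_gap: 0.337
grip_force: 59.2
```

Emit:
nudge_tcp(
  motion=[0,0,0.0038,0,0,0,0,0,0,0.0075,0,0,0,0,0,0,0.0113,0,0,0,0,0,0,0.0113,0,0,0,0],
)

```text
t: 28.67
position: [0.561, 0.0025, 0.0107]
tcp_rot: [3.131, 0.255, 0.002]
wrist_force: [-0.7, -0.0, -0.1]
finger_gap: 0.337
grip_force: 59.2
```

Emit:
nudge_tcp(
  motion=[0,0,0.0025,0,0,0,0,0,0,0.005,0,0,0,0,0,0,0.005,0,0,0,0],
)

```text
t: 28.92
position: [0.5609, 0.0025, 0.0087]
tcp_rot: [3.131, 0.256, 0.001]
wrist_force: [-0.8, 0.2, 2.7]
finger_gap: 0.338
grip_force: 59.6
```

Contact at the predicted height. I release and go for green.

Emit:
nudge_tcp(
  motion=[0,0,0,0,0,0,0.4,0,0,0,0,0,0,0.5,0,0,0,0,0,0,0.65,0,0,0,0,0,0,0.75,0,0,0,0,0,0,0.75],
)

```text
t: 29.33
position: [0.5604, 0.0026, 0.008]
tcp_rot: [-3.131, -0.255, 0.0]
wrist_force: [0.2, -0.2, 0.3]
finger_gap: 0.749
grip_force: 0.0
```

Emit:
nudge_tcp(
  motion=[0,0,-0.0375,0,0,0,0.75,0,0,-0.1125,0,0,0,0.75,0,0,-0.2,0,0,0,0.75,0,0,-0.2875,0,0,0,0.75,0,0,-0.3375,0,0,0,0.75,0,0,-0.35,0,0,0,0.75,0,0,-0.35,0,0,0,0.75],
)

```text
t: 29.92
position: [0.5618, 0.0023, 0.15]
tcp_rot: [3.13, 0.255, 0.006]
wrist_force: [-0.3, 0.2, -0.3]
finger_gap: 0.752
grip_force: 0.0
```

```bash
python3 - <<'E'
from bench import *; from h import *
want(get_state(),.513,-.346,.15,20)
E
```

```text
t 29.92 shift [-1.046e-01  3.358e-01  1.000e-04] dist 0.352 yaw now 9.33 rz -0.186 tilt 0.23 gap 0.752
```

Scaled: 0.3358 m / 0.4 = 0.8395, 0.318 m / 0.4 = 0.795, -0.186 rad / 6.2832 = -0.0296.

Emit:
nudge_tcp(
  motion=[-0.015,0.05,0,0,0,-0.0032,0.75,-0.0425,0.14,0,0,0,-0.008,0.75,-0.0725,0.2325,0,0,0,-0.0111,0.75,-0.1,0.325,0,0,0,-0.0143,0.75,-0.13,0.42,0,0,0,-0.0175,0.75,-0.16,0.515,0,0,0,-0.0207,0.75,-0.19,0.61,0,0,0,-0.0239,0.75,-0.22,0.705,0,0,0,-0.0271,0.75,-0.2475,0.795,0,0,0,-0.0296,0.75,-0.2615,0.8395,0,0,0,-0.0296,0.75],
)

```text
t: 30.75
position: [0.5095, -0.349, 0.1453]
tcp_rot: [-3.093, -0.541, 0.004]
wrist_force: [0.8, 0.5, -0.1]
finger_gap: 0.748
grip_force: 0.0
```

Emit:
nudge_tcp(
  motion=[0,0,0,0,0,0,0.75,0,0,0,0,0,0,0.75,0,0,0,0,0,0,0.75,0,0,0,0,0,0,0.75],
)

```text
t: 31.08
position: [0.5119, -0.3437, 0.1472]
tcp_rot: [-3.092, -0.547, 0.001]
wrist_force: [1.1, -0.4, 0.0]
finger_gap: 0.751
grip_force: 0.0
```

```bash
python3 - <<'E'
from bench import *; from h import *
want(get_state(),.513,-.346,.004,20)
E
```

```text
t 31.08 shift [0.0003 0.0028 0.1432] dist 0.143 yaw now 20.08 rz 0.001 tilt 0.11 gap 0.751
```

Scaled: 0.141 m / 0.4 = 0.3525, 0.139 m / 0.4 = 0.3475.

Emit:
nudge_tcp(
  motion=[0,0.005,0.0375,0,0,0,0.75,0,0.005,0.1,0,0,0,0.75,0,0.005,0.175,0,0,0,0.75,0,0.005,0.25,0,0,0,0.75,0,0.005,0.3175,0,0,0,0.75,0,0.005,0.3475,0,0,0,0.75,0,0.005,0.3525,0,0,0,0.75,0,0.005,0.3525,0,0,0,0.75],
)

```text
t: 31.75
position: [0.5126, -0.3467, 0.0071]
tcp_rot: [-3.093, -0.547, 0.001]
wrist_force: [-0.0, 0.1, 1.0]
finger_gap: 0.752
grip_force: 0.0
```

Emit:
nudge_tcp(
  motion=[0,0,0,0,0,0,0.5,0,0,0,0,0,0,0.35,0,0,0,0,0,0,0.2,0,0,0,0,0,0,0,0,0,0,0,0,0,0,0,0,0,0,0,0,0],
)

```text
t: 32.25
position: [0.5138, -0.3489, 0.0095]
tcp_rot: [3.091, 0.544, 0.004]
wrist_force: [0.5, 1.7, 7.1]
finger_gap: 0.333
grip_force: 59.3
```

Scaled: -0.1 m / 0.4 = -0.25, -0.09 m / 0.4 = -0.225.

Emit:
nudge_tcp(
  motion=[0,0,-0.0125,0,0,0,0,0,0,-0.05,0,0,0,0,0,0,-0.1125,0,0,0,0,0,0,-0.175,0,0,0,0,0,0,-0.225,0,0,0,0,0,0,-0.25,0,0,0,0,0,0,-0.25,0,0,0,0],
)

```text
t: 32.83
position: [0.5139, -0.3491, 0.1104]
tcp_rot: [3.089, 0.544, 0.005]
wrist_force: [0.5, -0.4, -0.1]
finger_gap: 0.338
grip_force: 59.1
```

```bash
python3 - <<'E'
from bench import *; from h import *
want(get_state(),.4965,-.0095,.105,9.3)
E
```

```text
t 32.83 shift [ 0.0997 -0.3251  0.0039] dist 0.34 yaw now 19.98 rz 0.186 tilt 0.33 gap 0.338
```

Scaled: -0.3258 m / 0.4 = -0.8145, -0.313 m / 0.4 = -0.7825, 0.186 rad / 6.2832 = 0.0296.

Emit:
nudge_tcp(
  motion=[0.015,-0.05,0,0,0,0.0032,0,0.0425,-0.14,0,0,0,0.008,0,0.07,-0.2325,0,0,0,0.0111,0,0.1,-0.325,0,0,0,0.0143,0,0.1275,-0.42,0,0,0,0.0175,0,0.1575,-0.515,0,0,0,0.0207,0,0.185,-0.61,0,0,0,0.0239,0,0.215,-0.705,0,0,0,0.0271,0,0.24,-0.7825,0,0,0,0.0296,0,0.2513,-0.8145,0,0,0,0.0296,0],
)

```text
t: 33.67
position: [0.4933, -0.003, 0.1052]
tcp_rot: [-3.128, -0.259, 0.005]
wrist_force: [-0.6, -1.3, 0.4]
finger_gap: 0.331
grip_force: 59.2
```

Emit:
nudge_tcp(
  motion=[0,0,0,0,0,0,0,0,0,0,0,0,0,0,0,0,0,0,0,0,0],
)

```text
t: 33.92
position: [0.4951, -0.0077, 0.1063]
tcp_rot: [3.131, 0.255, -0.002]
wrist_force: [1.0, 0.4, -0.7]
finger_gap: 0.334
grip_force: 59.2
```

```bash
python3 - <<'E'
from bench import *; from h import *
want(get_state(),.4965,-.0095,.0075,9.3)
E
```

```text
t 33.92 shift [0.0012 0.002  0.0988] dist 0.099 yaw now 9.31 rz 0.0 tilt 0.07 gap 0.334
```

Scaled: 0.094 m / 0.4 = 0.235, 0.09 m / 0.4 = 0.225.

Emit:
nudge_tcp(
  motion=[0.0025,0.005,0.03,0,0,0,0,0.0025,0.005,0.0875,0,0,0,0,0.0025,0.005,0.15,0,0,0,0,0.0025,0.005,0.2,0,0,0,0,0.0025,0.005,0.225,0,0,0,0,0.0025,0.005,0.235,0,0,0,0,0.0025,0.005,0.235,0,0,0,0],
)

```text
t: 34.5
position: [0.4964, -0.0095, 0.0124]
tcp_rot: [-3.131, -0.253, 0.002]
wrist_force: [-0.1, 1.4, -0.3]
finger_gap: 0.333
grip_force: 59.2
```

Emit:
nudge_tcp(
  motion=[0,0,0.0038,0,0,0,0,0,0,0.0075,0,0,0,0,0,0,0.0113,0,0,0,0,0,0,0.0113,0,0,0,0],
)

```text
t: 34.83
position: [0.4973, -0.009, 0.0091]
tcp_rot: [3.131, 0.256, 0.002]
wrist_force: [-1.1, -0.1, 0.1]
finger_gap: 0.332
grip_force: 59.2
```

Emit:
nudge_tcp(
  motion=[0,0,0.0025,0,0,0,0,0,0,0.0038,0,0,0,0,0,0,0.0038,0,0,0,0],
)

```text
t: 35.08
position: [0.4971, -0.0089, 0.0075]
tcp_rot: [3.131, 0.256, 0.001]
wrist_force: [-0.6, 0.6, 3.1]
finger_gap: 0.331
grip_force: 59.7
```

Emit:
nudge_tcp(
  motion=[0,0,0,0,0,0,0.4,0,0,0,0,0,0,0.5,0,0,0,0,0,0,0.65,0,0,0,0,0,0,0.75,0,0,0,0,0,0,0.75],
)

```text
t: 35.5
position: [0.4968, -0.0089, 0.007]
tcp_rot: [-3.131, -0.255, 0.0]
wrist_force: [0.8, 0.6, -0.1]
finger_gap: 0.749
grip_force: 0.0
```

Emit:
nudge_tcp(
  motion=[0,0,-0.0375,0,0,0,0.75,0,0,-0.1125,0,0,0,0.75,0,0,-0.2,0,0,0,0.75,0,0,-0.2875,0,0,0,0.75,0,0,-0.375,0,0,0,0.75,0,0,-0.425,0,0,0,0.75],
)

```text
t: 36.0
position: [0.4985, -0.0093, 0.1815]
tcp_rot: [3.129, 0.255, 0.009]
wrist_force: [-0.2, -0.4, 1.1]
finger_gap: 0.751
grip_force: 0.0
```

Emit:
nudge_tcp(
  motion=[0,0.075,0,0,0,0,0.75,0,0.1625,0,0,0,0,0.75,0,0.25,0,0,0,0,0.75,0,0.3375,0,0,0,0,0.75,0,0.425,0,0,0,0,0.75,0,0.5125,0,0,0,0,0.75,0,0.6,0,0,0,0,0.75,0,0.65,0,0,0,0,0.75,0,0.65,0,0,0,0,0.75,0,0.65,0,0,0,0,0.75],
)

```text
t: 36.83
position: [0.5387, -0.2661, 0.1767]
tcp_rot: [-3.131, -0.253, 0.001]
wrist_force: [0.9, 0.9, 0.8]
finger_gap: 0.754
grip_force: 0.0
```

```bash
python3 - <<'E'
from bench import *; from h import *
T=read_camera("top");S=read_camera("side");pt=camera_params("top");ps=camera_params("side")
def pj(p,X):
    c=np.array(p["R"])@X+p["t"]; return np.array([p["fx"]*c[0]/c[2]+p["cx"],p["fy"]*c[1]/c[2]+p["cy"]])
for n,X in dict(green=(.4965,-.0095,.048),red=(.5608,.001,.058),blue=(.6249,.0113,.068),yellow=(.689,.0217,.078)).items():
    for P,I,w in((pt,T,13),(ps,S,13)):
        u=pj(P,X).astype(int); a=top_(I,n,(u[0]-w,u[1]-w,u[0]+w,u[1]+w)); print(n,a[0].round(1),a[1],"off mm",((plane(P,a[0],X[2])-X)*1000)[:2].round(1))
b=top_(T,"orange",(190,170,280,250));X=plane(pt,b[0],.056);print("handle",b,X,"off pad mm",(X[:2]-[.526,.237])*1000)
cv2.imwrite("pics/fin.png",np.hstack([cv2.resize(T[120:270,170:370],None,fx=2,fy=2),cv2.resize(S[120:270,220:410],None,fx=2,fy=2)]))
E
```

```text
green [332.4 221. ] 140.5 off mm [ 1.3 -0.2]
green [285.9 205.4] 125.5 off mm [ -2.7 -14.8]
red [327.7 193.4] 132.5 off mm [-0.5  1.2]
red [313.3 192.5] 106.5 off mm [ -3.7 -11. ]
blue [324.  165.1] 137.0 off mm [-1.1  0.6]Traceback (most recent call last):
  File "<stdin>", line 7, in <module>
  File "h.py", line 32, in top_
    c=cv2.convexHull(max(cv2.findContours(m,0,1)[0],key=cv2.contourArea)); (cx,cy),r=cv2.minEnclosingCircle(c); M=cv2.moments(c)
                     ~~~^^^^^^^^^^^^^^^^^^^^^^^^^^^^^^^^^^^^^^^^^^^^^^^^
ValueError: max() iterable argument is empty
```

```bash
python3 - <<'E'
from bench import *; from h import *
T=read_camera("top");S=read_camera("side");pt=camera_params("top")
for n,roi,X in(("blue",(311,152,337,178),(.6249,.0113,.068)),("yellow",(306,123,334,150),(.689,.0217,.078)),("orange",(190,170,280,250),(.526,.237,.056))):
    a=top_(T,n,roi); print(n,a[0].round(1),a[1],"off mm",((plane(pt,a[0],X[2])-X)*1000)[:2].round(1))
cv2.imwrite("pics/fin.png",np.hstack([cv2.resize(T[120:270,170:370],None,fx=2,fy=2),cv2.resize(S[120:270,220:410],None,fx=2,fy=2)]))
s=get_state();print(s["t"],s["wrist_force"],np.abs(s["joint_velocities"]).max())
E
```

```text
blue [324.  165.2] 137.0 off mm [-1.2  0.6]
yellow [320.1 136.2] 128.5 off mm [-0.9  0. ]
orange [225.5 205.9] 126.5 off mm [ 1.1 -0.6]
37.0333 [1.03078374 0.09704257 0.1636273 ] 0.0031045975950202013
```

View pics/fin.png

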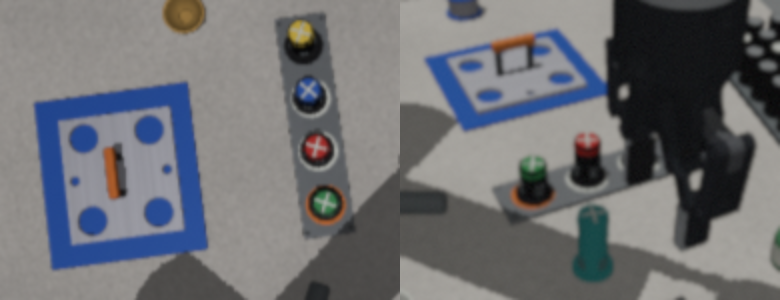

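The plate is flat and centred on the pad (crop 120,175). The four housings stand on their marks: green on orange (325,203), then red (317,148) and blue (308,92), and yellow on black (301,35). Every offset is under 2 mm, so I hand the job in.

```bash
python3 -c "
from bench import *
print(sign_off())"
```

```text
the job is handed in; nothing more can be done
None
```

I handed the job in at about 37 s: the nest plate lies flat on the blue pad, and green, red, blue and yellow stand upright on their marks from orange to black, all within about 2 mm of centre by the top camera. No verdict was shown.

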